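# Rock the tapered bung out of the lock case and put it away

### The job

A tapered wooden bung is stuck in the lock case, held down by two stiff keeper shoes under the cover. Feel for the direction in which it gives, rock it one way and then the other along that direction to push both shoes back, and draw it up and out, never wrenching it where it will not go. Lay the bung down in the half-open pine drawer without dropping it, push the drawer shut, and leave the other parts on the counter where they lie.

Things in the scene. Friction and masses are not known exactly. Their poses are not given: they have to be found in the camera images.
- bung_mid (a point): centre of the tapered beech bung, on its axis, 55.5 mm above its foot; z runs from foot to grip. 111 mm long: a round taper, radius 8 mm at the foot, 14 mm at 40 mm up (its shoulder); a neck of radius 6 mm up to 58 mm; a thin black dust collar of radius 22 mm, 58 to 61 mm; then a flat grip tab. 50 to 100 g. It starts upright in the case, foot 10 mm above the counter
- bung_tab (a point): centre of the bung's grip tab, 86 mm above its foot (at the start 96 mm above the counter). The tab is 50 mm tall, with parallel sides, 18 mm thick along the bung's y and 30 mm wide along its x. It says nothing about the direction in which the bung gives
- case: grey lock case fixed to the counter, 104 x 104 mm (140 mm along its y over low fixing ears), 62 mm high to the top of its steel cover plate, which has a 44 mm hole for the bung. Origin: centre of its underside, straight below the bung's axis
- bore (a point): middle of the bore's floor, on which the bung's foot stands (10 mm above the counter), about 1 mm loose between 4 mm high stops. Above it the bore is a slot with tapered cheeks, hidden under the cover: the bung can tilt about its foot both ways along the slot, but only some 2 degrees across it. The slot's direction is unrelated to the case or the tab: any of 180 degrees
- keepers (a point): on the bore's axis at the height of two hidden flat shoes, one at each end of the slot, 42.5 to 48.5 mm above the bung's foot. They slide outward along the slot: about 9 N moves one, there is no spring, it stays. Inner edges 7 to 9 mm from the axis at the start, so they overhang the bung's shoulder (14 mm, 2.5 mm below them); outer stops at 18 mm
- unit_front (a point): middle of the top front edge of the pine drawer unit's carcass, which is fixed to the counter, 270 mm wide along y and 85 mm high; x points away from the drawer's front, into the unit. The handle point stands at x = -50 mm from here when the drawer is shut, at x = -(50 mm + opening) when it is open; the drawer starts 130 to 165 mm open and runs easily (about 1 N)
- unit_drawer0_handle (a point): middle of the bar handle of the pine drawer, 47 mm above the counter; x points from it into the drawer, z up. The bar is 11 mm thick, 120 mm long along y. Drawer inside: x = 56 to 262 mm, y = -114 to 114 mm, floor 25 mm below the handle's height; walls 16 mm, front board 24 mm above it. Open to above: x = 56 mm to (opening + 50 mm)
- bung: the same bung; origin at the centre of its foot, axes as bung_mid. Tilted about its foot along the slot, its neck pushes that end's shoe back (about 5 N at the tab); 12 to 13 degrees is enough, the stops come at about 15. Upright with both shoes back it lifts out freely. Held lightly, the tab can swivel in the fingers. A hard pull while rocking can drag a shoe in again by friction
- tongue: rusty steel lock tongue, a bar 85 x 24 x 14 mm with a raised end 24 mm high; a bystander, origin at its underside
- switch_body: cream bakelite switch body, block 60 x 42 x 30 mm with a round plunger stub to 42 mm height; a bystander, origin at its underside
- lug_a: copper earth lug, a 22 x 20 x 4 mm flat with an 11 mm thick, 28 mm long barrel, lying between the case and the drawer unit; a bystander, origin at its underside
- lug_b: copper earth lug like the other, on the robot's side of the case; a bystander, origin at its underside
- carriage: square brass roller carriage, 50 x 66 mm over its rollers, 22 mm high; a bystander, origin at its underside
- driver: screwdriver lying on the counter to the right of the case; a bystander, origin at its underside
Mind the look-alikes: they are no part of the job. Of the things that look like the bung, the middle-sized one is meant.

How it is judged:
By the outcome, as a careful person would: the job done as asked, in the order asked, and still so for the second after the job is handed in, with the robot touching nothing.
It also fails if it takes over 72 s, if anything falls off the work surface, if the arm or the gripper's body presses on something with over 40 N, if the wrist force passes 120 N, or if a joint passes its speed limit or range.

### The arm

A 6-joint arm with a two-finger parallel gripper is mounted at the origin on the work surface. World frame = base frame: x ahead of the robot, y to its left, z up, the work surface at z = 0. Lengths are in m, angles in rad, forces in N, time in s.
With the tool pointing down it reaches from about 0.35 to 0.8 m from the base axis. Payload 7.3 kg.
Tool frame: the origin (TCP) lies between the finger pads; the fingertips stand 22 mm ahead of it and the grasp point (between the pads) lies 3 mm ahead of it; z points along the fingers, y is the line along which they close (so a half turn about z gives the same grasp; the last joint's range is limited). The gripper opens to 85 mm and grips with 20 to 120 N. Pads are 22 mm wide; open, the fingers measure 114 mm over their backs; the gripper's body (76 mm by 85 mm) begins 54 mm behind the grasp point. The pads swing forward as they close: fully open they stand 13 mm farther back than shut.
Start: joints at [-1.351, 0.342, 1.524, -0, 1.275, -0.146], TCP at [0.188, -0.49, 0.253] pointing down, gripper open.
Joint ranges: [-2.53, 2.53], [-0.77, 2.02], [0.04, 2.7], [-1, 4.14], [0.28, 2.66], [-3.11, 3.11]. Speed limits (rad/s): [2.57, 2.57, 3.14, 3.14, 3.14, 3.14].

### API

Orientations are given as a 3x3 rotation matrix whose columns are the frame's x, y, z axes.
In Python, from station import * gives the robot as it stands. The module is installed in compiled form; this text tells all that it offers.
- The arm moves only by the tool play_rows, never from a script. Its argument "increments" is a list of rows, each an object of numbers: "tx", "ty", "tz": the shift along the tool's x, y, z each as a share of 0.1 m, from -1 to 1; "ax", "ay", "az": the turn, a rotation vector about the tool's x, y, z each as a share of 8 degrees, from -1 to 1; "claw": the gripper's target within -1 to 1 (shut at 1, half-way at 0, fully open at -1). A call has 1 to 5 rows; each row shifts and turns the commanded pose from where the row before left it, along the tool's axes as they then stand; what a row does not reach is not made up. A row lasts 1/10 s, in which the tool goes at most 50 mm and 8.59 degrees, less where a joint would pass 70% of its speed; a pose out of reach is approached as far as the arm can. A call with a number of a shift or a turn outside -1 to 1 is refused whole. A call with a gripper value outside its range is refused whole. The fingers move at their own pace and stop on an object; the grip force is fixed at half the most. Time passes only in rows, so rows that do not move let the fingers close. It gives the time, the measured TCP pose, the force, the opening and the grip force at its end, in the units of the state.
- observe(): the state, without advancing time (a new reading comes with each control period).
- capture(name): name is "side" or "top" or "wrist"; returns a dict with "pixels" (400x640x3 uint8, red, green, blue), "fx", "fy", "cx", "cy" (pixels), "k1" (the pictures are not rectified: a ray, as slopes to the right and down, at radius r is drawn at 1 + k1 r^2 times it, then the intrinsics apply), "world_to_cam" (4x4, takes a point from world to camera coordinates). Camera axes: x right, y up, looking along -z (the intrinsics and any distortion apply to the point x, -y, -z); pixel columns grow to the right and rows downward; lengths in m; the calibration is good to about 2 mm. A picture is of the moment at which its call begins. There is no depth.
- job_done(): hands the job in; it is judged then, once.
The state is a dict: "time": time; "joint_pos": joint angles; "qvel": joint speeds; "tau": joint torques, N m; "eef_pos": TCP position; "orientation": TCP orientation; "contact_force": force on the tool from outside, world axes, zero at the start; "torque": the same for the moment, N m; "opening": finger opening in m; "gripper_force": force on a finger pad.
Only numpy, scipy, OpenCV 4.12 (cv2) and the standard library are available. Lean on these libraries where they do the work, as an engineer would, in place of code of your own. Each camera call takes 0.05 s, during which the arm holds its last target. There are 200 camera calls.

## Working session

There is one attempt and no reset: what is moved stays moved. The work goes in short steps, Python scripts to look and compute and a tool call to move; the robot and the scene stay as the last step left them, time stands still between calls to the robot, and variables do not carry over. Pictures are saved under pics/ and viewed, at most 10 in all, crops included, and the job is handed in when it is done.

Besides the shell and the picture viewer there is one more tool, called after "Emit:" by a JSON object that holds its "method" and its "body", one argument or row to a line. play_rows: Moves the arm, as the interface text tells. Its arguments: {"type":"object","properties":{"increments":{"type":"array"}},"required":["increments"]}

```bash
mkdir -p pics; cat > h.py <<'E'
from station import *
import numpy as np, cv2
def shot(n,f):
    c=capture(n); cv2.imwrite('pics/%s.png'%f,c['pixels'][:,:,::-1]); np.save('pics/%s.npy'%f,c,allow_pickle=True); return c
def load(f): return np.load('pics/%s.npy'%f,allow_pickle=True).item()
def ray(c,u,v):
    K=np.array([[c['fx'],0,c['cx']],[0,c['fy'],c['cy']],[0,0,1.]])
    p=cv2.undistortPoints(np.array([[[u,v]]],float),K,np.array([c['k1'],0,0,0.]))[0,0]
    W=np.linalg.inv(c['world_to_cam']); d=W[:3,:3]@np.array([p[0],-p[1],-1]); return W[:3,3],d
def onz(c,u,v,z):
    o,d=ray(c,u,v); return o+d*(z-o[2])/d[2]
def proj(c,P):
    q=c['world_to_cam']@np.append(P,1); x,y=q[0]/-q[2],-q[1]/-q[2]; s=1+c['k1']*(x*x+y*y)
    return np.array([c['fx']*x*s+c['cx'],c['fy']*y*s+c['cy']])
E
python3 - <<'E'
from h import *
for n in('top','side'):
    c=shot(n,n+'0'); W=np.linalg.inv(c['world_to_cam']); print(n,W[:3,3].round(3),c['fx'],c['k1'])
s=observe();print(s['time'],s['eef_pos'],s['orientation'],s['opening'])
E
```

```text
top [ 0.366 -0.07   0.951] 427.6827445547981 -0.028302166814077247
side [-0.005  0.612  0.678] 491.60478892564157 -0.13993286410982803
0.1 [ 0.18774093 -0.48993618  0.25269903] [[ 9.33838365e-01  3.57695159e-01 -2.86757027e-04]
 [ 3.57695211e-01 -9.33837430e-01  1.33777096e-03]
 [ 2.10729750e-04 -1.35183346e-03 -9.99999064e-01]] 0.08536522901381023
```

View pics/top0.png

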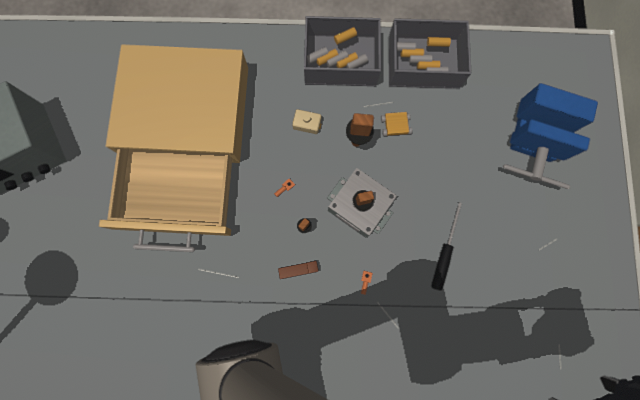

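View pics/side0.png

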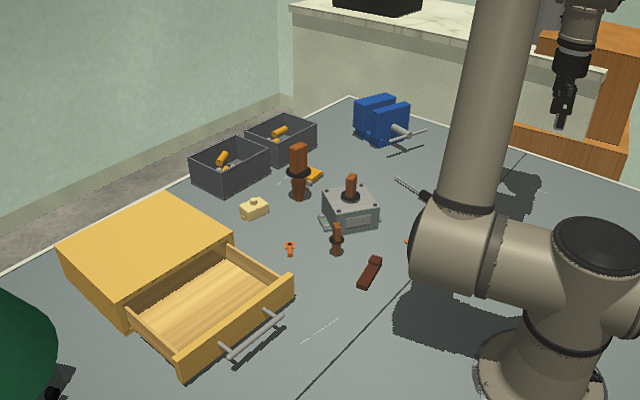

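Top view candidates: the large bung is at (360,127), the small one at (304,225), and the middle one is in the case at (365,199). I choose the one in the case and check it in a crop. The drawer unit is at left, with its handle at about (164,247).

```bash
python3 - <<'E'
from h import *
t=load('top0');s=load('side0')
a=cv2.resize(t['pixels'][155:245,320:410],(540,540),interpolation=cv2.INTER_CUBIC)
b=cv2.resize(s['pixels'][160:240,310:390],(260,260),interpolation=cv2.INTER_CUBIC)
im=np.zeros((540,800,3),np.uint8);im[:,:540]=a;im[:260,540:]=b
c=cv2.resize(t['pixels'][130:260,95:255],(260,211),interpolation=cv2.INTER_CUBIC);im[270:481,540:]=c
cv2.imwrite('pics/crop.png',im[:,:,::-1])
# handle, unit front, case by top rays
for n,u,v,z in [('hL',136,247,.047),('hR',192,248,.047),('boardL',101,228,.071),('boardR',226,232,.071),('ufL',118,150,.085),('ufR',238,160,.085),('ubL',122,47,.085),('ubR',246,52,.085)]:
    print(n,onz(t,u,v,z).round(4))
for n,T in (('top',t),('side',s)):
    h=cv2.cvtColor(T['pixels'],cv2.COLOR_RGB2HSV)
    m=cv2.inRange(h,(3,90,40),(12,255,255))
    k,l,st,ce=cv2.connectedComponentsWithStats(m)
    for i in range(1,k):
        if st[i,4]>40: print(n,st[i],ce[i].round(1))
E
```

```text
hL [0.4103 0.3067 0.047 ]
hR [0.4113 0.1881 0.047 ]
boardL [0.4461 0.3736 0.071 ]
boardR [0.4447 0.1136 0.071 ]
ufL [0.61   0.3496 0.085 ]
ufR [0.5944 0.095  0.085 ]
ubL [0.8464 0.3678 0.085 ]
ubR [0.8401 0.0921 0.085 ]
top [350 113  24  23 324] [361.2 124.2]
top [274 179  21  18 141] [284.6 187. ]
top [356 191  18  14 137] [364.1 197.7]
top [298 218  12  13  66] [303.4 223.7]
top [278 261  40  18 419] [297.7 269.5]
top [361 271  12  24 157] [365.5 280.9]
side [289 141  18  33 205] [298.5 157.2]
side [345 175  12  23 122] [350.5 186.2]
side [291 178  15  20 116] [298.  186.3]
side [285 241   9  16 105] [289.2 248. ]
side [356 255  26  36 444] [369.2 272.4]
```

View pics/crop.png

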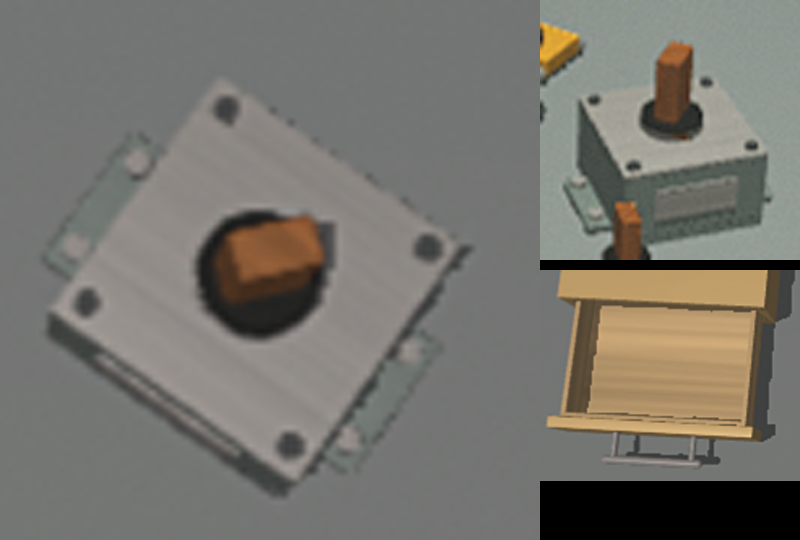

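The crop confirms the middle bung in the case: screw centre near top pixel (363,201), tab top near (366,196), with its long side about 10° off the image's horizontal. Next I refine the tab pose and the drawer.

```bash
python3 - <<'E'
from h import *
t=load('top0');s=load('side0')
h=cv2.cvtColor(t['pixels'],cv2.COLOR_RGB2HSV)
sub=h[185:212,350:380]; 
m=(cv2.inRange(sub,(3,90,110),(14,255,255)))
print(m.sum()//255); print('\n'.join(''.join('#' if x else '.' for x in r) for r in m))
k,l,st,ce=cv2.connectedComponentsWithStats(m); i=1+np.argmax(st[1:,4]); pts=np.argwhere(l==i)[:,::-1]+[350,185]
W=np.array([onz(t,u,v,.121)[:2] for u,v in pts]); c=W.mean(0); w,V=np.linalg.eigh(np.cov((W-c).T)); print('tabtop',c,'long dir deg',np.degrees(np.arctan2(V[1,1],V[0,1])),'sizes',np.sqrt(12*w))
print(cv2.minAreaRect((W*1000).astype(np.float32)))
S=[onz(t,320+(x+.5)/6-.5,155+(y+.5)/6-.5,.062)[:2] for x,y in [(227,108),(428,248),(290,445),(86,302)]]
print('cover centre',np.mean(S,0),[np.linalg.norm(S[i]-S[i-1]).round(4) for i in range(4)])
print('collar',onz(t,320+262/6-.4,155+273/6-.4,.071))
# side view tab: bottom/top check
c3=np.append(np.mean(S,0),.096); print('side proj of tab',proj(s,c3), 'top',proj(t,c3))
for p in [(265,320),(246,340)]: pass
for n,u,v,z in [('hL',221,357,.047),('hR',281,312,.047)]: print(n,onz(s,u,v,z).round(4))
E
```

```text
116
..............................
..............................
..............................
..............................
..............................
..............................
..................####........
..............########........
..........#############.......
........###############.......
.........##############.......
.........###############......
.........###############......
.........##############.......
..........##########..........
..........######..............
..........##..................
..............................
..............................
..............................
..............................
..............................
..............................
..............................
..............................
..............................
..............................
tabtop [ 0.51855707 -0.16766881] long dir deg 105.95158569227209 sizes [0.01640789 0.02815557]
((518.6563110351562, -167.81582641601562), (15.967992782592773, 27.89788055419922), 15.6192045211792)
cover centre [ 0.51931291 -0.16825622] [np.float64(0.0864), np.float64(0.0865), np.float64(0.0859), np.float64(0.0867)]
collar [ 0.51837182 -0.16874762  0.071     ]
side proj of tab [349.78748166 183.50242289] top [364.41132269 197.57878667]
hL [0.4182 0.3175 0.047 ]
hR [0.4101 0.1845 0.047 ]
```

```bash
cat >> h.py <<'E'
from scipy.spatial.transform import Rotation as Ro, Slerp
def yawR(deg,tilt=0):
    # tool down, tool x at yaw deg, then tilted about tool y
    x=np.array([np.cos(np.radians(deg)),np.sin(np.radians(deg)),0]); z=np.array([0,0,-1.]); 
    return np.c_[x,np.cross(z,x),z]@Ro.from_euler('y',tilt,degrees=True).as_matrix()
def plan(P,R,n,start=None,dec=2):
    s=observe(); p,r=start or (np.array(s['eef_pos']),np.array(s['orientation']))
    sl=Slerp([0,1],Ro.from_matrix([r,R])); p0=p
    for i in range(1,n+1):
        Pi=p0+(np.array(P)-p0)*i/n; Ri=sl(i/n).as_matrix()
        a=np.round(r.T@(Pi-p)/.1,dec); w=np.round(np.degrees(Ro.from_matrix(r.T@Ri).as_rotvec())/8,dec)
        print(dict(zip(('tx','ty','tz','ax','ay','az'),[float(x) for x in np.r_[a,w]])))
        p=p+r@a*.1; r=r@Ro.from_rotvec(np.radians(w*8)).as_matrix()
    return p,r
def st():
    s=observe(); print('t',round(s['time'],2),'p',np.round(s['eef_pos'],4),'f',np.round(s['contact_force'],2),'tq',np.round(s['torque'],2),'op',round(s['opening'],4),'gf',round(s['gripper_force'],1),'q',np.round(s['joint_pos'],2)); return s
E
python3 - <<'E'
from h import *
st(); a=plan([.519,-.168,.2],yawR(105.7),12); print(a[0])
E
```

```text
t 0.1 p [ 0.1877 -0.4899  0.2527] f [-0.13 -0.3  -0.73] tq [ 0.06  0.01 -0.02] op 0.0854 gf 0.0 q [-1.35  0.34  1.52  0.    1.28 -0.15]
{'tx': 0.35, 'ty': -0.15, 'tz': 0.04, 'ax': -0.0, 'ay': -0.0, 'az': -0.88}
{'tx': 0.37, 'ty': -0.11, 'tz': 0.05, 'ax': -0.0, 'ay': -0.0, 'az': -0.89}
{'tx': 0.38, 'ty': -0.06, 'tz': 0.04, 'ax': -0.0, 'ay': -0.0, 'az': -0.88}
{'tx': 0.39, 'ty': -0.01, 'tz': 0.05, 'ax': -0.0, 'ay': -0.0, 'az': -0.88}
{'tx': 0.38, 'ty': 0.03, 'tz': 0.04, 'ax': -0.0, 'ay': -0.0, 'az': -0.88}
{'tx': 0.38, 'ty': 0.08, 'tz': 0.05, 'ax': -0.0, 'ay': -0.0, 'az': -0.89}
{'tx': 0.36, 'ty': 0.13, 'tz': 0.04, 'ax': -0.0, 'ay': -0.01, 'az': -0.88}
{'tx': 0.35, 'ty': 0.17, 'tz': 0.04, 'ax': -0.0, 'ay': 0.0, 'az': -0.88}
{'tx': 0.32, 'ty': 0.21, 'tz': 0.05, 'ax': -0.0, 'ay': 0.0, 'az': -0.88}
{'tx': 0.29, 'ty': 0.25, 'tz': 0.04, 'ax': -0.0, 'ay': 0.0, 'az': -0.89}
{'tx': 0.26, 'ty': 0.28, 'tz': 0.04, 'ax': -0.01, 'ay': -0.0, 'az': -0.88}
{'tx': 0.23, 'ty': 0.32, 'tz': 0.05, 'ax': 0.0, 'ay': -0.0, 'az': -0.88}
[ 0.519381   -0.16758627  0.19982905]
```

Emit:
{"method": "play_rows", "body": {
  "increments": [
    {"tx": 0.35, "ty": -0.15, "tz": 0.04, "az": -0.88, "claw": -1},
    {"tx": 0.37, "ty": -0.11, "tz": 0.05, "az": -0.89, "claw": -1},
    {"tx": 0.38, "ty": -0.06, "tz": 0.04, "az": -0.88, "claw": -1},
    {"tx": 0.39, "ty": -0.01, "tz": 0.05, "az": -0.88, "claw": -1},
    {"tx": 0.38, "ty": 0.03, "tz": 0.04, "az": -0.88, "claw": -1}
  ]
}}

```text
invalid input
```

Emit:
{"method": "play_rows", "body": {
  "increments": [
    {"tx": 0.38, "ty": 0.08, "tz": 0.05, "az": -0.89, "claw": -1},
    {"tx": 0.36, "ty": 0.13, "tz": 0.04, "az": -0.88, "claw": -1},
    {"tx": 0.35, "ty": 0.17, "tz": 0.04, "az": -0.88, "claw": -1},
    {"tx": 0.32, "ty": 0.21, "tz": 0.05, "az": -0.88, "claw": -1},
    {"tx": 0.29, "ty": 0.25, "tz": 0.04, "az": -0.89, "claw": -1}
  ]
}}

```text
invalid input
```

Emit:
{"method": "play_rows", "body": {
  "increments": [
    {"tx": 0.26, "ty": 0.28, "tz": 0.04, "az": -0.88, "claw": -1},
    {"tx": 0.23, "ty": 0.32, "tz": 0.05, "az": -0.88, "claw": -1},
    {"claw": -0.3},
    {"claw": -0.3}
  ]
}}

```text
invalid input
```

```bash
python3 - <<'E'
from h import *
s=st(); print(s['orientation']); c=shot('wrist','w1')
for P in ([.519,-.168,.121],[.519,-.168,.071]): print(proj(c,P))
plan([.519,-.168,.102],yawR(105.7),3)
E
```

```text
t 0.1 p [ 0.1877 -0.4899  0.2527] f [-0.13 -0.3  -0.73] tq [ 0.06  0.01 -0.02] op 0.0854 gf 0.0 q [-1.35  0.34  1.52  0.    1.28 -0.15]
[[ 9.33838365e-01  3.57695159e-01 -2.86757027e-04]
 [ 3.57695211e-01 -9.33837430e-01  1.33777096e-03]
 [ 2.10729750e-04 -1.35183346e-03 -9.99999064e-01]]
[ -58.62390594 -661.98998565]
[  33.8409019  -473.49687621]
{'tx': 1.41, 'ty': -0.61, 'tz': 0.5, 'ax': -0.0, 'ay': -0.0, 'az': -3.53}
{'tx': 1.54, 'ty': 0.14, 'tz': 0.51, 'ax': -0.0, 'ay': -0.01, 'az': -3.53}
{'tx': 1.28, 'ty': 0.84, 'tz': 0.5, 'ax': -0.01, 'ay': 0.0, 'az': -3.53}
```

View pics/w1.png

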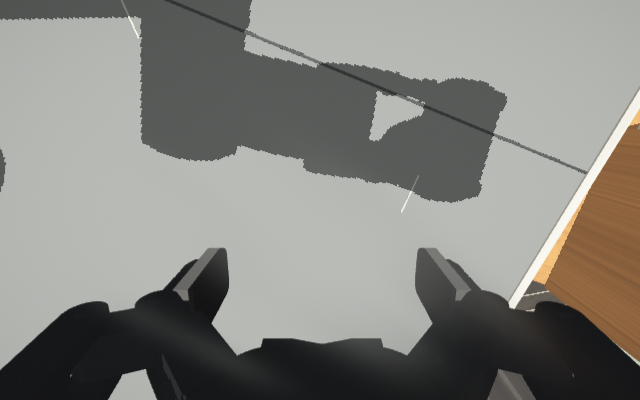

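The wrist picture shows only the open fingers and bare counter, because the moves were refused; every key probably has to be present. Retrying with all the keys.

Emit:
{"method": "play_rows", "body": {
  "increments": [
    {"tx": 0.35, "ty": -0.15, "tz": 0.04, "ax": 0, "ay": 0, "az": -0.88, "claw": -1},
    {"tx": 0.37, "ty": -0.11, "tz": 0.05, "ax": 0, "ay": 0, "az": -0.89, "claw": -1},
    {"tx": 0.38, "ty": -0.06, "tz": 0.04, "ax": 0, "ay": 0, "az": -0.88, "claw": -1},
    {"tx": 0.39, "ty": -0.01, "tz": 0.05, "ax": 0, "ay": 0, "az": -0.88, "claw": -1},
    {"tx": 0.38, "ty": 0.03, "tz": 0.04, "ax": 0, "ay": 0, "az": -0.88, "claw": -1}
  ]
}}

```text
time: 0.65
eef_pos: [0.3264, -0.3548, 0.2309]
orientation: [[0.552, 0.834, -0.0], [0.834, -0.552, 0.0], [0.0, -0.0, -1.0]]
contact_force: [-0.2, -0.3, -0.6]
opening: 0.0853
gripper_force: 0.0
```

Emit:
{"method": "play_rows", "body": {
  "increments": [
    {"tx": 0.38, "ty": 0.08, "tz": 0.05, "ax": 0, "ay": 0, "az": -0.89, "claw": -1},
    {"tx": 0.36, "ty": 0.13, "tz": 0.04, "ax": 0, "ay": 0, "az": -0.88, "claw": -1},
    {"tx": 0.35, "ty": 0.17, "tz": 0.04, "ax": 0, "ay": 0, "az": -0.88, "claw": -1},
    {"tx": 0.32, "ty": 0.21, "tz": 0.05, "ax": 0, "ay": 0, "az": -0.88, "claw": -1},
    {"tx": 0.29, "ty": 0.25, "tz": 0.04, "ax": 0, "ay": 0, "az": -0.89, "claw": -1}
  ]
}}

```text
time: 1.15
eef_pos: [0.4649, -0.2209, 0.2089]
orientation: [[-0.033, 0.999, -0.0], [0.999, 0.033, 0.0], [0.0, -0.0, -1.0]]
contact_force: [-0.3, -0.3, 0.3]
opening: 0.0857
gripper_force: 0.0
```

Emit:
{"method": "play_rows", "body": {
  "increments": [
    {"tx": 0.26, "ty": 0.28, "tz": 0.04, "ax": 0, "ay": 0, "az": -0.88, "claw": -1},
    {"tx": 0.23, "ty": 0.32, "tz": 0.05, "ax": 0, "ay": 0, "az": -0.88, "claw": -1},
    {"tx": 0, "ty": 0, "tz": 0, "ax": 0, "ay": 0, "az": 0, "claw": -0.3},
    {"tx": 0, "ty": 0, "tz": 0, "ax": 0, "ay": 0, "az": 0, "claw": -0.3}
  ]
}}

```text
time: 1.55
eef_pos: [0.5195, -0.1672, 0.1997]
orientation: [[-0.271, 0.962, -0.001], [0.962, 0.271, 0.0], [0.001, -0.001, -1.0]]
contact_force: [-0.4, 0.8, -0.3]
opening: 0.0589
gripper_force: 0.0
```

```bash
python3 - <<'E'
from h import *
s=st(); print(s['orientation']); c=shot('wrist','w2')
for P in ([.519,-.168,.121],[.519,-.168,.071]): print(proj(c,P))
plan([.519,-.168,.102],yawR(105.7),4)
E
```

```text
t 1.55 p [ 0.5195 -0.1672  0.1997] f [-0.37  0.77 -0.29] tq [ 0.06 -0.02  0.01] op 0.0589 gf 0.0 q [-0.45  0.43  1.55 -0.    1.17 -0.73]
[[-2.71332093e-01  9.62484823e-01 -1.36390019e-03]
 [ 9.62485631e-01  2.71332590e-01  1.90128948e-04]
 [ 5.53066797e-04 -1.26114625e-03 -9.99999052e-01]]
[320.68141221 218.4014733 ]
[320.93917302 198.89563932]
{'tx': 0.0, 'ty': 0.0, 'tz': 0.24, 'ax': -0.0, 'ay': -0.0, 'az': -0.0}
{'tx': 0.0, 'ty': 0.0, 'tz': 0.25, 'ax': -0.0, 'ay': -0.0, 'az': -0.0}
{'tx': 0.0, 'ty': 0.0, 'tz': 0.24, 'ax': -0.01, 'ay': -0.0, 'az': -0.0}
{'tx': 0.0, 'ty': -0.0, 'tz': 0.25, 'ax': 0.0, 'ay': -0.0, 'az': -0.01}
```

View pics/w2.png

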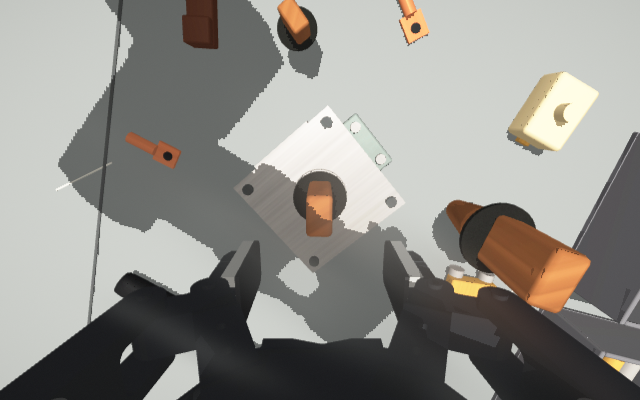

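```bash
python3 - <<'E'
from h import *
c=load('w2'); h=cv2.cvtColor(c['pixels'],cv2.COLOR_RGB2HSV)
m=cv2.inRange(h,(3,90,60),(14,255,255)); m[:, :260]=0; m[:,380:]=0
k,l,st_,ce=cv2.connectedComponentsWithStats(m); i=1+np.argmax(st_[1:,4]); print(st_[i],ce[i])
cs,_=cv2.findContours((l==i).astype(np.uint8),0,2); print(cv2.minAreaRect(cs[0])); print(onz(c,*ce[i],.121))
E
```

```text
[ 306  181   27   56 1406] [318.8541963  208.98648649]
((319.0, 208.5), (55.0, 26.0), 90.0)
[ 0.51603779 -0.16195802  0.121     ]
```

The wrist picture shows the tab at (319,209), square between the fingers; the collar centre (320,198) agrees with the prediction. Descend and grip.

Emit:
{"method": "play_rows", "body": {
  "increments": [
    {"tx": 0, "ty": 0, "tz": 0.25, "ax": 0, "ay": 0, "az": 0, "claw": -0.3},
    {"tx": 0, "ty": 0, "tz": 0.25, "ax": 0, "ay": 0, "az": 0, "claw": -0.3},
    {"tx": 0, "ty": 0, "tz": 0.25, "ax": 0, "ay": 0, "az": 0, "claw": -0.3},
    {"tx": 0, "ty": 0, "tz": 0.23, "ax": 0, "ay": 0, "az": 0, "claw": -0.3},
    {"tx": 0, "ty": 0, "tz": 0, "ax": 0, "ay": 0, "az": 0, "claw": 0.2}
  ]
}}

```text
time: 2.1
eef_pos: [0.517, -0.1684, 0.0998]
orientation: [[-0.268, 0.964, -0.005], [0.964, 0.268, 0.002], [0.004, -0.005, -1.0]]
contact_force: [0.5, -0.1, 0.1]
opening: 0.0425
gripper_force: 0.0
```

Emit:
{"method": "play_rows", "body": {
  "increments": [
    {"tx": 0, "ty": 0, "tz": 0, "ax": 0, "ay": 0, "az": 0, "claw": 1},
    {"tx": 0, "ty": 0, "tz": 0, "ax": 0, "ay": 0, "az": 0, "claw": 1},
    {"tx": 0, "ty": 0, "tz": 0, "ax": 0, "ay": 0, "az": 0, "claw": 1},
    {"tx": 0, "ty": 0, "tz": 0, "ax": 0, "ay": 0, "az": 0, "claw": 1}
  ]
}}

```text
time: 2.5
eef_pos: [0.5197, -0.1687, 0.1036]
orientation: [[-0.27, 0.963, 0.001], [0.963, 0.27, -0.002], [-0.002, 0.001, -1.0]]
contact_force: [-2.6, -2.5, 7.5]
opening: 0.0173
gripper_force: 59.4
```

```bash
python3 -c "
from h import *
s=st()"
```

```text
t 2.5 p [ 0.5197 -0.1687  0.1036] f [-2.63 -2.51  7.47] tq [-0.62  0.81  0.  ] op 0.0173 gf 59.4 q [-0.45  0.54  1.66 -0.    0.94 -0.73]
```

Emit:
{"method": "play_rows", "body": {
  "increments": [
    {"tx": 0, "ty": 0, "tz": -0.02, "ax": 0, "ay": 0, "az": 0, "claw": 1},
    {"tx": 0, "ty": 0, "tz": 0, "ax": 0, "ay": 0, "az": 0, "claw": 1},
    {"tx": 0, "ty": 0, "tz": 0, "ax": 0, "ay": 0, "az": 0, "claw": 1}
  ]
}}

```text
time: 2.8
eef_pos: [0.5197, -0.168, 0.1046]
orientation: [[-0.27, 0.963, 0.001], [0.963, 0.27, -0.0], [-0.001, 0.001, -1.0]]
contact_force: [-1.0, -0.6, 1.9]
opening: 0.0172
gripper_force: 58.7
```

Emit:
{"method": "play_rows", "body": {
  "increments": [
    {"tx": -0.024, "ty": 0, "tz": 0, "ax": 0, "ay": 0.188, "az": 0, "claw": 1},
    {"tx": -0.024, "ty": 0, "tz": 0, "ax": 0, "ay": 0.188, "az": 0, "claw": 1},
    {"tx": 0, "ty": 0, "tz": 0, "ax": 0, "ay": 0, "az": 0, "claw": 1},
    {"tx": 0, "ty": 0, "tz": 0, "ax": 0, "ay": 0, "az": 0, "claw": 1}
  ]
}}

```text
time: 3.2
eef_pos: [0.5207, -0.1728, 0.1039]
orientation: [[-0.269, 0.963, -0.015], [0.962, 0.269, 0.051], [0.053, -0.0, -0.999]]
contact_force: [-0.2, -0.5, -0.6]
opening: 0.0173
gripper_force: 58.8
```

Emit:
{"method": "play_rows", "body": {
  "increments": [
    {"tx": 0.048, "ty": 0, "tz": 0, "ax": 0, "ay": -0.376, "az": 0, "claw": 1},
    {"tx": 0, "ty": 0.024, "tz": 0, "ax": 0.188, "ay": 0, "az": 0, "claw": 1},
    {"tx": 0, "ty": 0.024, "tz": 0, "ax": 0.188, "ay": 0, "az": 0, "claw": 1},
    {"tx": 0, "ty": 0, "tz": 0, "ax": 0, "ay": 0, "az": 0, "claw": 1},
    {"tx": 0, "ty": 0, "tz": 0, "ax": 0, "ay": 0, "az": 0, "claw": 1}
  ]
}}

```text
time: 3.7
eef_pos: [0.5231, -0.1665, 0.1044]
orientation: [[-0.271, 0.961, -0.053], [0.963, 0.271, -0.014], [0.001, -0.055, -0.998]]
contact_force: [-5.9, -1.5, 2.9]
opening: 0.0172
gripper_force: 59.6
```

Emit:
{"method": "play_rows", "body": {
  "increments": [
    {"tx": 0, "ty": -0.048, "tz": 0, "ax": -0.376, "ay": 0, "az": 0, "claw": 1},
    {"tx": 0, "ty": 0, "tz": 0, "ax": 0, "ay": 0, "az": 0, "claw": 1},
    {"tx": 0, "ty": 0, "tz": 0, "ax": 0, "ay": 0, "az": 0, "claw": 1}
  ]
}}

```text
time: 4.0
eef_pos: [0.5195, -0.1679, 0.1048]
orientation: [[-0.27, 0.963, -0.0], [0.963, 0.27, -0.0], [0.0, -0.0, -1.0]]
contact_force: [-0.7, -1.4, -1.5]
opening: 0.0172
gripper_force: 59.2
```

Emit:
{"method": "play_rows", "body": {
  "increments": [
    {"tx": -0.048, "ty": 0, "tz": 0, "ax": 0, "ay": 0.376, "az": 0, "claw": 1},
    {"tx": -0.024, "ty": 0, "tz": 0, "ax": 0, "ay": 0.188, "az": 0, "claw": 1},
    {"tx": 0, "ty": 0, "tz": 0, "ax": 0, "ay": 0, "az": 0, "claw": 1},
    {"tx": 0, "ty": 0, "tz": 0, "ax": 0, "ay": 0, "az": 0, "claw": 1}
  ]
}}

```text
time: 4.4
eef_pos: [0.5213, -0.1747, 0.1044]
orientation: [[-0.269, 0.963, -0.022], [0.96, 0.27, 0.075], [0.078, -0.001, -0.997]]
contact_force: [-2.6, -0.8, 0.7]
opening: 0.0176
gripper_force: 59.6
```

Emit:
{"method": "play_rows", "body": {
  "increments": [
    {"tx": 0.072, "ty": 0, "tz": 0, "ax": 0, "ay": -0.564, "az": 0, "claw": 1},
    {"tx": 0.036, "ty": 0, "tz": 0, "ax": 0, "ay": -0.282, "az": 0, "claw": 1},
    {"tx": 0.036, "ty": 0, "tz": 0, "ax": 0, "ay": -0.282, "az": 0, "claw": 1},
    {"tx": 0, "ty": 0, "tz": 0, "ax": 0, "ay": 0, "az": 0, "claw": 1},
    {"tx": 0, "ty": 0, "tz": 0, "ax": 0, "ay": 0, "az": 0, "claw": 1}
  ]
}}

```text
time: 4.9
eef_pos: [0.5177, -0.1615, 0.1051]
orientation: [[-0.271, 0.962, 0.022], [0.959, 0.272, -0.079], [-0.082, -0.0, -0.997]]
contact_force: [-2.7, -4.2, -1.6]
opening: 0.0172
gripper_force: 59.3
```

Emit:
{"method": "play_rows", "body": {
  "increments": [
    {"tx": -0.072, "ty": 0, "tz": 0, "ax": 0, "ay": 0.564, "az": 0, "claw": 1},
    {"tx": 0, "ty": -0.036, "tz": 0, "ax": -0.282, "ay": 0, "az": 0, "claw": 1},
    {"tx": 0, "ty": -0.02, "tz": 0, "ax": -0.157, "ay": 0, "az": 0, "claw": 1},
    {"tx": 0, "ty": 0, "tz": 0, "ax": 0, "ay": 0, "az": 0, "claw": 1},
    {"tx": 0, "ty": 0, "tz": 0, "ax": 0, "ay": 0, "az": 0, "claw": 1}
  ]
}}

```text
time: 5.4
eef_pos: [0.5142, -0.1694, 0.1056]
orientation: [[-0.271, 0.961, 0.059], [0.963, 0.27, 0.016], [-0.001, 0.061, -0.998]]
contact_force: [-1.5, -1.7, -1.3]
opening: 0.0173
gripper_force: 59.6
```

Emit:
{"method": "play_rows", "body": {
  "increments": [
    {"tx": 0, "ty": 0.056, "tz": 0, "ax": 0.439, "ay": 0, "az": 0, "claw": 1},
    {"tx": 0, "ty": 0, "tz": 0, "ax": 0, "ay": 0, "az": 0, "claw": 1},
    {"tx": 0, "ty": 0, "tz": 0, "ax": 0, "ay": 0, "az": 0, "claw": 1}
  ]
}}

```text
time: 5.7
eef_pos: [0.5197, -0.1678, 0.1059]
orientation: [[-0.272, 0.962, 0.001], [0.962, 0.272, -0.001], [-0.001, 0.001, -1.0]]
contact_force: [-1.9, -1.3, 1.3]
opening: 0.0174
gripper_force: 60.6
```

```bash
cat >> h.py <<'E'
F0=np.array([.5195,-.168,.010]); L0=.0942; R0=yawR(105.7)
def tilt(a,th,F=F0,L=L0,lift=0):
    a=np.radians(a); T=Ro.from_rotvec(np.radians(th)*np.array([-np.sin(a),np.cos(a),0])).as_matrix()
    return F+T@[0,0,L]+[0,0,lift], T@R0
E
python3 - <<'E'
from h import *
s=st(); c=plan(*tilt(0,0),1,dec=3)
for k in range(9):
    print('#',k*45); c=plan(*tilt(k*45,4.5),1,start=c,dec=3)
E
```

```text
t 5.7 p [ 0.5197 -0.1678  0.1059] f [-1.85 -1.35  1.3 ] tq [-0.47  0.44  0.01] op 0.0174 gf 60.6 q [-0.45  0.54  1.66 -0.    0.94 -0.73]
{'tx': -0.001, 'ty': -0.003, 'tz': 0.017, 'ax': 0.005, 'ay': 0.006, 'az': 0.009}
# 0
{'tx': -0.02, 'ty': 0.071, 'tz': 0.002, 'ax': 0.542, 'ay': 0.152, 'az': -0.0}
# 45
{'tx': 0.056, 'ty': -0.006, 'tz': 0.002, 'ax': -0.051, 'ay': -0.427, 'az': 0.016}
# 90
{'tx': 0.035, 'ty': -0.045, 'tz': 0.002, 'ax': -0.338, 'ay': -0.266, 'az': 0.015}
# 135
{'tx': -0.007, 'ty': -0.056, 'tz': 0.002, 'ax': -0.428, 'ay': 0.051, 'az': 0.016}
# 180
{'tx': -0.044, 'ty': -0.035, 'tz': 0.001, 'ax': -0.266, 'ay': 0.338, 'az': 0.015}
# 225
{'tx': -0.056, 'ty': 0.007, 'tz': 0.002, 'ax': 0.051, 'ay': 0.427, 'az': 0.016}
# 270
{'tx': -0.035, 'ty': 0.044, 'tz': 0.002, 'ax': 0.338, 'ay': 0.266, 'az': 0.016}
# 315
{'tx': 0.006, 'ty': 0.056, 'tz': 0.001, 'ax': 0.428, 'ay': -0.051, 'az': 0.015}
# 360
{'tx': 0.045, 'ty': 0.035, 'tz': 0.002, 'ax': 0.266, 'ay': -0.338, 'az': 0.016}
```

Emit:
{"method": "play_rows", "body": {
  "increments": [
    {"tx": -0.001, "ty": -0.003, "tz": 0.017, "ax": 0.005, "ay": 0.006, "az": 0.009, "claw": 1},
    {"tx": -0.02, "ty": 0.071, "tz": 0.002, "ax": 0.542, "ay": 0.152, "az": 0, "claw": 1},
    {"tx": 0, "ty": 0, "tz": 0, "ax": 0, "ay": 0, "az": 0, "claw": 1},
    {"tx": 0, "ty": 0, "tz": 0, "ax": 0, "ay": 0, "az": 0, "claw": 1}
  ]
}}

```text
time: 6.1
eef_pos: [0.525, -0.1682, 0.1039]
orientation: [[-0.269, 0.96, -0.083], [0.963, 0.27, 0.001], [0.023, -0.08, -0.997]]
contact_force: [-9.1, -2.4, 5.6]
opening: 0.0173
gripper_force: 61.5
```

Emit:
{"method": "play_rows", "body": {
  "increments": [
    {"tx": 0.056, "ty": -0.006, "tz": 0.002, "ax": -0.051, "ay": -0.427, "az": 0.016, "claw": 1},
    {"tx": 0, "ty": 0, "tz": 0, "ax": 0, "ay": 0, "az": 0, "claw": 1},
    {"tx": 0, "ty": 0, "tz": 0, "ax": 0, "ay": 0, "az": 0, "claw": 1}
  ]
}}

```text
time: 6.4
eef_pos: [0.5232, -0.1628, 0.1038]
orientation: [[-0.271, 0.961, -0.058], [0.962, 0.268, -0.055], [-0.037, -0.071, -0.997]]
contact_force: [-5.8, -2.1, 3.4]
opening: 0.0169
gripper_force: 60.9
```

Emit:
{"method": "play_rows", "body": {
  "increments": [
    {"tx": 0.035, "ty": -0.045, "tz": 0.002, "ax": -0.338, "ay": -0.266, "az": 0.015, "claw": 1},
    {"tx": 0, "ty": 0, "tz": 0, "ax": 0, "ay": 0, "az": 0, "claw": 1},
    {"tx": 0, "ty": 0, "tz": 0, "ax": 0, "ay": 0, "az": 0, "claw": 1}
  ]
}}

```text
time: 6.7
eef_pos: [0.5187, -0.1613, 0.1041]
orientation: [[-0.269, 0.963, -0.0], [0.96, 0.268, -0.078], [-0.076, -0.021, -0.997]]
contact_force: [-3.2, -4.6, 0.8]
opening: 0.0176
gripper_force: 60.8
```

Emit:
{"method": "play_rows", "body": {
  "increments": [
    {"tx": -0.007, "ty": -0.056, "tz": 0.002, "ax": -0.428, "ay": 0.051, "az": 0.016, "claw": 1},
    {"tx": 0, "ty": 0, "tz": 0, "ax": 0, "ay": 0, "az": 0, "claw": 1},
    {"tx": 0, "ty": 0, "tz": 0, "ax": 0, "ay": 0, "az": 0, "claw": 1}
  ]
}}

```text
time: 7.0
eef_pos: [0.5141, -0.1632, 0.1041]
orientation: [[-0.266, 0.962, 0.055], [0.962, 0.269, -0.055], [-0.068, 0.038, -0.997]]
contact_force: [-0.7, -1.2, 0.5]
opening: 0.0173
gripper_force: 60.8
```

Emit:
{"method": "play_rows", "body": {
  "increments": [
    {"tx": -0.044, "ty": -0.035, "tz": 0.001, "ax": -0.266, "ay": 0.338, "az": 0.015, "claw": 1},
    {"tx": 0, "ty": 0, "tz": 0, "ax": 0, "ay": 0, "az": 0, "claw": 1},
    {"tx": 0, "ty": 0, "tz": 0, "ax": 0, "ay": 0, "az": 0, "claw": 1}
  ]
}}

```text
time: 7.3
eef_pos: [0.5125, -0.1683, 0.104]
orientation: [[-0.267, 0.96, 0.078], [0.963, 0.268, -0.001], [-0.022, 0.075, -0.997]]
contact_force: [1.5, -1.2, -0.8]
opening: 0.0172
gripper_force: 60.8
```

Emit:
{"method": "play_rows", "body": {
  "increments": [
    {"tx": -0.056, "ty": 0.007, "tz": 0.002, "ax": 0.051, "ay": 0.427, "az": 0.016, "claw": 1},
    {"tx": 0, "ty": 0, "tz": 0, "ax": 0, "ay": 0, "az": 0, "claw": 1},
    {"tx": 0, "ty": 0, "tz": 0, "ax": 0, "ay": 0, "az": 0, "claw": 1}
  ]
}}

```text
time: 7.6
eef_pos: [0.5143, -0.1733, 0.1038]
orientation: [[-0.27, 0.961, 0.055], [0.962, 0.267, 0.054], [0.038, 0.067, -0.997]]
contact_force: [0.4, -1.0, 0.8]
opening: 0.0175
gripper_force: 61.0
```

Emit:
{"method": "play_rows", "body": {
  "increments": [
    {"tx": -0.035, "ty": 0.044, "tz": 0.002, "ax": 0.338, "ay": 0.266, "az": 0.016, "claw": 1},
    {"tx": 0, "ty": 0, "tz": 0, "ax": 0, "ay": 0, "az": 0, "claw": 1},
    {"tx": 0, "ty": 0, "tz": 0, "ax": 0, "ay": 0, "az": 0, "claw": 1}
  ]
}}

```text
time: 7.9
eef_pos: [0.5194, -0.175, 0.1039]
orientation: [[-0.27, 0.963, 0.001], [0.96, 0.269, 0.078], [0.075, 0.022, -0.997]]
contact_force: [0.1, -1.6, 1.0]
opening: 0.0177
gripper_force: 61.2
```

Emit:
{"method": "play_rows", "body": {
  "increments": [
    {"tx": 0.006, "ty": 0.056, "tz": 0.001, "ax": 0.428, "ay": -0.051, "az": 0.015, "claw": 1},
    {"tx": 0, "ty": 0, "tz": 0, "ax": 0, "ay": 0, "az": 0, "claw": 1},
    {"tx": 0, "ty": 0, "tz": 0, "ax": 0, "ay": 0, "az": 0, "claw": 1}
  ]
}}

```text
time: 8.2
eef_pos: [0.5233, -0.173, 0.1037]
orientation: [[-0.269, 0.961, -0.057], [0.961, 0.272, 0.055], [0.069, -0.04, -0.997]]
contact_force: [-4.2, -2.1, 4.4]
opening: 0.0174
gripper_force: 61.4
```

```bash
python3 - <<'E'
from h import *
s=st(); print(s['orientation']); plan(*tilt(0,0),1,dec=3); print(tilt(315,4.5))
E
```

```text
t 8.2 p [ 0.5233 -0.173   0.1037] f [-4.22 -2.12  4.36] tq [-0.52  0.82  0.05] op 0.0174 gf 61.4 q [-0.47  0.58  1.58  0.03  1.05 -0.76]
[[-0.26881956  0.96147593 -0.05744636]
 [ 0.96071808  0.27192287  0.05548632]
 [ 0.06896974 -0.04027395 -0.99680549]]
{'tx': 0.059, 'ty': -0.023, 'tz': 0.0, 'ax': -0.289, 'ay': -0.494, 'az': 0.002}
(array([ 0.52472612, -0.17322612,  0.10390961]), array([[-0.26869953,  0.961625  , -0.05547896],
       [ 0.96079083,  0.27166719,  0.05547896],
       [ 0.06842177, -0.0383965 , -0.99691733]]))
```

```bash
python3 - <<'E'
from h import *
c=tilt(315,4.5)
for k,th in ((270,5),(270,7),(225,7),(180,7),(135,7),(90,7)):
    print('#',k); c=plan(*tilt(k,th),1,start=c,dec=3)
E
```

```text
# 270
{'tx': -0.015, 'ty': -0.058, 'tz': 0.002, 'ax': -0.444, 'ay': 0.111, 'az': -0.017}
# 270
{'tx': -0.031, 'ty': -0.009, 'tz': 0.0, 'ax': -0.068, 'ay': 0.241, 'az': -0.0}
# 225
{'tx': 0.054, 'ty': -0.069, 'tz': 0.005, 'ax': -0.525, 'ay': -0.413, 'az': -0.038}
# 180
{'tx': 0.087, 'ty': -0.011, 'tz': 0.004, 'ax': -0.079, 'ay': -0.664, 'az': -0.038}
# 135
{'tx': 0.069, 'ty': 0.054, 'tz': 0.004, 'ax': 0.413, 'ay': -0.525, 'az': -0.038}
# 90
{'tx': 0.011, 'ty': 0.087, 'tz': 0.004, 'ax': 0.664, 'ay': -0.079, 'az': -0.037}
```

Emit:
{"method": "play_rows", "body": {
  "increments": [
    {"tx": -0.015, "ty": -0.058, "tz": 0.002, "ax": -0.444, "ay": 0.111, "az": -0.017, "claw": 1},
    {"tx": -0.031, "ty": -0.009, "tz": 0, "ax": -0.068, "ay": 0.241, "az": 0, "claw": 1},
    {"tx": 0, "ty": 0, "tz": 0, "ax": 0, "ay": 0, "az": 0, "claw": 1},
    {"tx": 0, "ty": 0, "tz": 0, "ax": 0, "ay": 0, "az": 0, "claw": 1}
  ]
}}

```text
time: 8.6
eef_pos: [0.5186, -0.1791, 0.1035]
orientation: [[-0.269, 0.963, -0.001], [0.956, 0.267, 0.122], [0.118, 0.032, -0.992]]
contact_force: [-1.3, 1.8, 2.7]
opening: 0.0175
gripper_force: 61.3
```

Emit:
{"method": "play_rows", "body": {
  "increments": [
    {"tx": 0.054, "ty": -0.069, "tz": 0.005, "ax": -0.525, "ay": -0.413, "az": -0.038, "claw": 1},
    {"tx": 0, "ty": 0, "tz": 0, "ax": 0, "ay": 0, "az": 0, "claw": 1},
    {"tx": 0, "ty": 0, "tz": 0, "ax": 0, "ay": 0, "az": 0, "claw": 1}
  ]
}}

```text
time: 8.9
eef_pos: [0.5117, -0.1762, 0.1038]
orientation: [[-0.272, 0.958, 0.088], [0.961, 0.265, 0.084], [0.058, 0.107, -0.993]]
contact_force: [2.6, -0.8, -0.8]
opening: 0.0173
gripper_force: 61.6
```

Emit:
{"method": "play_rows", "body": {
  "increments": [
    {"tx": 0.087, "ty": -0.011, "tz": 0.004, "ax": -0.079, "ay": -0.664, "az": -0.038, "claw": 1},
    {"tx": 0, "ty": 0, "tz": 0, "ax": 0, "ay": 0, "az": 0, "claw": 1},
    {"tx": 0, "ty": 0, "tz": 0, "ax": 0, "ay": 0, "az": 0, "claw": 1}
  ]
}}

```text
time: 9.2
eef_pos: [0.5091, -0.1683, 0.1039]
orientation: [[-0.268, 0.955, 0.124], [0.963, 0.271, -0.002], [-0.036, 0.119, -0.992]]
contact_force: [5.6, -1.1, -1.1]
opening: 0.0173
gripper_force: 61.6
```

```bash
python3 - <<'E'
from h import *
s=st(); print(s['orientation']);print(tilt(180,7))
E
```

```text
t 9.2 p [ 0.5091 -0.1683  0.1039] f [ 5.62 -1.06 -1.15] tq [-0.67 -0.09 -0.33] op 0.0173 gf 61.6 q [-0.49  0.48  1.78  0.08  0.77 -0.82]
[[-0.26818019  0.95534302  0.12409314]
 [ 0.96270205  0.27055344 -0.00236694]
 [-0.03583507  0.11882995 -0.99226775]]
(array([ 0.50801991, -0.168     ,  0.10349785]), array([[-2.68583431e-01,  9.55515988e-01,  1.21869343e-01],
       [ 9.62691746e-01,  2.70600446e-01, -1.49246901e-17],
       [-3.29778987e-02,  1.17322611e-01, -9.92546152e-01]]))
```

```bash
python3 - <<'E'
from h import *
s=shot('side','side1'); t=shot('top','top1')
b=cv2.resize(s['pixels'][130:250,290:410],(520,520),interpolation=cv2.INTER_CUBIC)
a=cv2.resize(t['pixels'][165:235,330:400],(270,270),interpolation=cv2.INTER_CUBIC)
im=np.zeros((520,800,3),np.uint8);im[:,:520]=b;im[:270,530:]=a
cv2.imwrite('pics/crop2.png',im[:,:,::-1])
E
```

```text
(no output)
```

View pics/crop2.png

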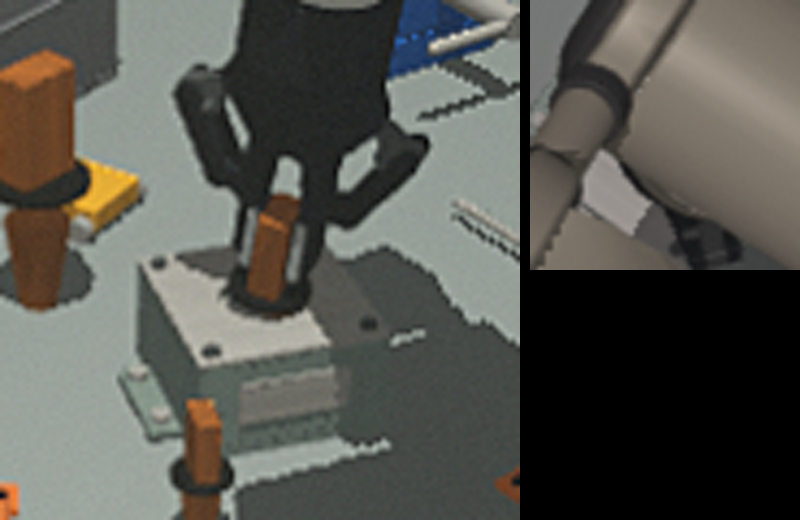

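The crop shows the bung really leaning towards −x (right in the side view, tab at about (270,245)), so it gives there. Next I compare the two diagonals.

Emit:
{"method": "play_rows", "body": {
  "increments": [
    {"tx": 0.069, "ty": 0.054, "tz": 0.004, "ax": 0.413, "ay": -0.525, "az": -0.038, "claw": 1},
    {"tx": 0, "ty": 0, "tz": 0, "ax": 0, "ay": 0, "az": 0, "claw": 1},
    {"tx": 0, "ty": 0, "tz": 0, "ax": 0, "ay": 0, "az": 0, "claw": 1}
  ]
}}

```text
time: 9.6
eef_pos: [0.5117, -0.1601, 0.104]
orientation: [[-0.268, 0.96, 0.087], [0.957, 0.275, -0.087], [-0.107, 0.06, -0.992]]
contact_force: [-1.2, -2.3, 4.5]
opening: 0.0175
gripper_force: 62.7
```

Emit:
{"method": "play_rows", "body": {
  "increments": [
    {"tx": 0.011, "ty": 0.087, "tz": 0.004, "ax": 0.664, "ay": -0.079, "az": -0.037, "claw": 1},
    {"tx": 0, "ty": 0, "tz": 0, "ax": 0, "ay": 0, "az": 0, "claw": 1},
    {"tx": 0, "ty": 0, "tz": 0, "ax": 0, "ay": 0, "az": 0, "claw": 1}
  ]
}}

```text
time: 9.9
eef_pos: [0.5193, -0.1578, 0.104]
orientation: [[-0.272, 0.962, -0.001], [0.955, 0.27, -0.123], [-0.118, -0.034, -0.992]]
contact_force: [-3.9, -6.4, 6.3]
opening: 0.0174
gripper_force: 63.1
```

```bash
python3 - <<'E'
from h import *
s=st(); print(s['orientation'])
c=tilt(90,7)
for k,th in ((45,7),(45,0),(225,7),(225,10)):
    print('#',k); c=plan(*tilt(k,th),1,start=c,dec=3)
E
```

```text
t 9.9 p [ 0.5193 -0.1578  0.104 ] f [-3.94 -6.43  6.28] tq [-1.45  0.87 -0.12] op 0.0174 gf 63.1 q [-0.37  0.53  1.7  -0.15  0.88 -0.56]
[[-2.72011883e-01  9.62293702e-01 -6.06104153e-04]
 [ 9.55034377e-01  2.69882559e-01 -1.22771101e-01]
 [-1.17978280e-01 -3.39740485e-02 -9.92434829e-01]]
# 45
{'tx': -0.054, 'ty': 0.069, 'tz': 0.004, 'ax': 0.525, 'ay': 0.413, 'az': -0.038}
# 45
{'tx': -0.056, 'ty': -0.1, 'tz': 0.007, 'ax': -0.763, 'ay': 0.428, 'az': 0.0}
# 225
{'tx': -0.056, 'ty': -0.1, 'tz': 0.007, 'ax': -0.763, 'ay': 0.429, 'az': 0.0}
# 225
{'tx': -0.025, 'ty': -0.043, 'tz': 0.001, 'ax': -0.327, 'ay': 0.183, 'az': 0.0}
```

```bash
python3 - <<'E'
from h import *
c=tilt(90,7)
for k,th in ((107,7),(107,10),(97,10),(117,10),(127,10)):
    print('#',k,th); c=plan(*tilt(k,th),1,start=c,dec=3)
E
```

```text
# 107 7
{'tx': 0.004, 'ty': -0.034, 'tz': 0.001, 'ax': -0.256, 'ay': -0.032, 'az': 0.016}
# 107 10
{'tx': 0.05, 'ty': -0.001, 'tz': 0.001, 'ax': -0.009, 'ay': -0.375, 'az': -0.0}
# 97 10
{'tx': -0.002, 'ty': 0.029, 'tz': 0.0, 'ax': 0.217, 'ay': 0.014, 'az': -0.019}
# 117 10
{'tx': -0.001, 'ty': -0.057, 'tz': 0.002, 'ax': -0.432, 'ay': 0.01, 'az': 0.037}
# 127 10
{'tx': -0.008, 'ty': -0.027, 'tz': 0.001, 'ax': -0.208, 'ay': 0.06, 'az': 0.019}
```

Emit:
{"method": "play_rows", "body": {
  "increments": [
    {"tx": 0.004, "ty": -0.034, "tz": 0.001, "ax": -0.256, "ay": -0.032, "az": 0.016, "claw": 1},
    {"tx": 0, "ty": 0, "tz": 0, "ax": 0, "ay": 0, "az": 0, "claw": 1}
  ]
}}

```text
time: 10.1
eef_pos: [0.5154, -0.1583, 0.1039]
orientation: [[-0.268, 0.963, 0.037], [0.956, 0.271, -0.116], [-0.122, 0.004, -0.993]]
contact_force: [-1.3, -5.2, 3.9]
opening: 0.0171
gripper_force: 62.5
```

Emit:
{"method": "play_rows", "body": {
  "increments": [
    {"tx": 0.05, "ty": -0.001, "tz": 0.001, "ax": -0.009, "ay": -0.375, "az": 0, "claw": 1},
    {"tx": 0, "ty": 0, "tz": 0, "ax": 0, "ay": 0, "az": 0, "claw": 1},
    {"tx": 0, "ty": 0, "tz": 0, "ax": 0, "ay": 0, "az": 0, "claw": 1}
  ]
}}

```text
time: 10.4
eef_pos: [0.5143, -0.1534, 0.1034]
orientation: [[-0.267, 0.962, 0.051], [0.948, 0.272, -0.166], [-0.174, 0.004, -0.985]]
contact_force: [-1.8, -5.4, 6.7]
opening: 0.0173
gripper_force: 62.9
```

Emit:
{"method": "play_rows", "body": {
  "increments": [
    {"tx": -0.002, "ty": 0.029, "tz": 0, "ax": 0.217, "ay": 0.014, "az": -0.019, "claw": 1},
    {"tx": 0, "ty": 0, "tz": 0, "ax": 0, "ay": 0, "az": 0, "claw": 1},
    {"tx": 0, "ty": 0, "tz": 0, "ax": 0, "ay": 0, "az": 0, "claw": 1}
  ]
}}

```text
time: 10.7
eef_pos: [0.5173, -0.1529, 0.1034]
orientation: [[-0.269, 0.963, 0.021], [0.948, 0.269, -0.172], [-0.172, -0.026, -0.985]]
contact_force: [-1.9, -5.5, 7.6]
opening: 0.0176
gripper_force: 63.1
```

Emit:
{"method": "play_rows", "body": {
  "increments": [
    {"tx": -0.001, "ty": -0.057, "tz": 0.002, "ax": -0.432, "ay": 0.01, "az": 0.037, "claw": 1},
    {"tx": 0, "ty": 0, "tz": 0, "ax": 0, "ay": 0, "az": 0, "claw": 1},
    {"tx": 0, "ty": 0, "tz": 0, "ax": 0, "ay": 0, "az": 0, "claw": 1}
  ]
}}

```text
time: 11.0
eef_pos: [0.5119, -0.1543, 0.1034]
orientation: [[-0.262, 0.962, 0.079], [0.95, 0.272, -0.155], [-0.17, 0.035, -0.985]]
contact_force: [-1.3, -3.3, 6.2]
opening: 0.0173
gripper_force: 63.1
```

Emit:
{"method": "play_rows", "body": {
  "increments": [
    {"tx": -0.008, "ty": -0.027, "tz": 0.001, "ax": -0.208, "ay": 0.06, "az": 0.019, "claw": 1},
    {"tx": 0, "ty": 0, "tz": 0, "ax": 0, "ay": 0, "az": 0, "claw": 1},
    {"tx": 0, "ty": 0, "tz": 0, "ax": 0, "ay": 0, "az": 0, "claw": 1}
  ]
}}

```text
time: 11.3
eef_pos: [0.5101, -0.1554, 0.1034]
orientation: [[-0.261, 0.96, 0.105], [0.952, 0.274, -0.139], [-0.162, 0.064, -0.985]]
contact_force: [0.0, -1.7, 8.0]
opening: 0.0173
gripper_force: 63.1
```

```bash
python3 - <<'E'
from h import *
s=st(); s=st();print(s['orientation']); print(tilt(127,10))
E
```

```text
t 11.3 p [ 0.5101 -0.1554  0.1034] f [ 0.03 -1.69  8.04] tq [-0.75  0.56 -0.27] op 0.0173 gf 63.1 q [-0.39  0.47  1.81 -0.14  0.71 -0.57]
t 11.3 p [ 0.5101 -0.1554  0.1034] f [ 0.03 -1.69  8.04] tq [-0.75  0.56 -0.27] op 0.0173 gf 63.1 q [-0.39  0.47  1.81 -0.14  0.71 -0.57]
[[-0.26104174  0.95958346  0.10515128]
 [ 0.95167135  0.27407501 -0.13858041]
 [-0.16179881  0.06389419 -0.9847531 ]]
(array([ 0.50965572, -0.15493619,  0.10276889]), array([[-0.26208207,  0.95937057,  0.10450408],
       [ 0.95138747,  0.2750078 , -0.1386816 ],
       [-0.16178648,  0.06307791, -0.98480775]]))
```

```bash
python3 - <<'E'
from h import *
c=tilt(127,10)
for k,th in ((112,10),(112,12),(112,13.5),(112,6.5),(292,0.5),(292,6.5),(292,9.5),(292,12),(292,13.5)):
    print('#',k,th); c=plan(*tilt(k,th),1,start=c,dec=3)
E
```

```text
# 112 10
{'tx': 0.01, 'ty': 0.041, 'tz': 0.001, 'ax': 0.315, 'ay': -0.077, 'az': -0.028}
# 112 12
{'tx': 0.033, 'ty': -0.003, 'tz': 0.001, 'ax': -0.027, 'ay': -0.249, 'az': -0.0}
# 112 13.5
{'tx': 0.024, 'ty': -0.003, 'tz': -0.0, 'ax': -0.021, 'ay': -0.186, 'az': -0.0}
# 112 6.5
{'tx': -0.114, 'ty': 0.013, 'tz': 0.007, 'ax': 0.096, 'ay': 0.869, 'az': -0.0}
# 292 0.5
{'tx': -0.114, 'ty': 0.012, 'tz': 0.007, 'ax': 0.096, 'ay': 0.87, 'az': -0.0}
# 292 6.5
{'tx': -0.098, 'ty': 0.011, 'tz': 0.005, 'ax': 0.083, 'ay': 0.746, 'az': -0.0}
# 292 9.5
{'tx': -0.049, 'ty': 0.006, 'tz': 0.001, 'ax': 0.041, 'ay': 0.372, 'az': -0.0}
# 292 12
{'tx': -0.041, 'ty': 0.004, 'tz': 0.001, 'ax': 0.034, 'ay': 0.311, 'az': -0.0}
# 292 13.5
{'tx': -0.024, 'ty': 0.003, 'tz': 0.001, 'ax': 0.021, 'ay': 0.186, 'az': -0.0}
```

Emit:
{"method": "play_rows", "body": {
  "increments": [
    {"tx": 0.01, "ty": 0.041, "tz": 0.001, "ax": 0.315, "ay": -0.077, "az": -0.028, "claw": 1},
    {"tx": 0.033, "ty": -0.003, "tz": 0.001, "ax": -0.027, "ay": -0.249, "az": 0, "claw": 1},
    {"tx": 0, "ty": 0, "tz": 0, "ax": 0, "ay": 0, "az": 0, "claw": 1},
    {"tx": 0, "ty": 0, "tz": 0, "ax": 0, "ay": 0, "az": 0, "claw": 1}
  ]
}}

```text
time: 11.7
eef_pos: [0.5122, -0.1506, 0.1028]
orientation: [[-0.263, 0.962, 0.077], [0.942, 0.273, -0.194], [-0.208, 0.022, -0.978]]
contact_force: [-3.2, -5.4, 8.6]
opening: 0.017
gripper_force: 63.5
```

Emit:
{"method": "play_rows", "body": {
  "increments": [
    {"tx": 0.024, "ty": -0.003, "tz": 0, "ax": -0.021, "ay": -0.186, "az": 0, "claw": 1},
    {"tx": 0, "ty": 0, "tz": 0, "ax": 0, "ay": 0, "az": 0, "claw": 1},
    {"tx": 0, "ty": 0, "tz": 0, "ax": 0, "ay": 0, "az": 0, "claw": 1}
  ]
}}

```text
time: 12.0
eef_pos: [0.5114, -0.1485, 0.1025]
orientation: [[-0.26, 0.962, 0.087], [0.937, 0.273, -0.217], [-0.233, 0.025, -0.972]]
contact_force: [-2.1, -6.1, 10.6]
opening: 0.0173
gripper_force: 63.3
```

```bash
python3 - <<'E'
from h import *
s=st(); print(s['orientation'][:,2]); print(tilt(112,13.5)[0],tilt(112,13.5)[1][:,2])
t=shot('side','side2')
b=cv2.resize(t['pixels'][130:250,290:410],(520,520),interpolation=cv2.INTER_CUBIC)
cv2.imwrite('pics/crop3.png',b[:,:,::-1])
E
```

```text
t 12.0 p [ 0.5114 -0.1485  0.1025] f [-2.06 -6.06 10.61] tq [-1.37  0.72 -0.31] op 0.0173 gf 63.3 q [-0.33  0.48  1.81 -0.28  0.71 -0.41]
[ 0.08703697 -0.2174424  -0.97218484]
[ 0.51126219 -0.14761071  0.10159725] [ 0.08745017 -0.21644677 -0.97236992]
```

View pics/crop3.png

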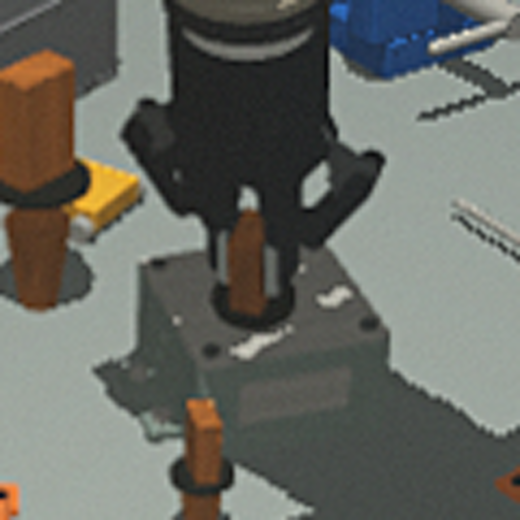

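The crop shows the tab at about (250,265) leaning 13° towards +y, with only about 5 N along the slot, so that shoe is being pushed back. Now the other way.

Emit:
{"method": "play_rows", "body": {
  "increments": [
    {"tx": -0.114, "ty": 0.013, "tz": 0.007, "ax": 0.096, "ay": 0.869, "az": 0, "claw": 1},
    {"tx": -0.114, "ty": 0.012, "tz": 0.007, "ax": 0.096, "ay": 0.87, "az": 0, "claw": 1},
    {"tx": -0.098, "ty": 0.011, "tz": 0.005, "ax": 0.083, "ay": 0.746, "az": 0, "claw": 1},
    {"tx": 0, "ty": 0, "tz": 0, "ax": 0, "ay": 0, "az": 0, "claw": 1},
    {"tx": 0, "ty": 0, "tz": 0, "ax": 0, "ay": 0, "az": 0, "claw": 1}
  ]
}}

```text
time: 12.55
eef_pos: [0.5224, -0.1778, 0.1032]
orientation: [[-0.266, 0.963, -0.045], [0.957, 0.269, 0.108], [0.116, -0.015, -0.993]]
contact_force: [-3.6, 0.9, 6.8]
opening: 0.0173
gripper_force: 63.1
```

Emit:
{"method": "play_rows", "body": {
  "increments": [
    {"tx": -0.049, "ty": 0.006, "tz": 0.001, "ax": 0.041, "ay": 0.372, "az": 0, "claw": 1},
    {"tx": 0, "ty": 0, "tz": 0, "ax": 0, "ay": 0, "az": 0, "claw": 1},
    {"tx": 0, "ty": 0, "tz": 0, "ax": 0, "ay": 0, "az": 0, "claw": 1}
  ]
}}

```text
time: 12.85
eef_pos: [0.5239, -0.1817, 0.1027]
orientation: [[-0.264, 0.962, -0.066], [0.95, 0.271, 0.156], [0.168, -0.021, -0.986]]
contact_force: [-5.6, 0.1, 7.4]
opening: 0.0174
gripper_force: 63.4
```

```bash
python3 - <<'E'
from h import *
s=st(); print(s['orientation'][:,2]); print(tilt(292,9.5)[0],tilt(292,9.5)[1][:,2])
E
```

```text
t 12.85 p [ 0.5239 -0.1817  0.1027] f [-5.64  0.09  7.4 ] tq [0.1  1.19 0.19] op 0.0174 gf 63.4 q [-0.53  0.61  1.54  0.11  1.13 -0.85]
[-0.06566469  0.15567248 -0.98562378]
[ 0.52532419 -0.18241538  0.1029081 ] [-0.06182792  0.15302948 -0.9862856 ]
```

```bash
python3 - <<'E'
from h import *
c=tilt(292,9.5)
F=F0-[.0015,0,0]
for k,th in ((284,11),(284,12.5),(284,13.8)):
    print('#',k,th); c=plan(*tilt(k,th,F),1,start=c,dec=3)
E
```

```text
# 284 11
{'tx': -0.022, 'ty': -0.037, 'tz': 0.002, 'ax': -0.17, 'ay': 0.194, 'az': -0.016}
# 284 12.5
{'tx': -0.024, 'ty': -0.0, 'tz': -0.0, 'ax': -0.006, 'ay': 0.187, 'az': 0.0}
# 284 13.8
{'tx': -0.022, 'ty': -0.001, 'tz': 0.0, 'ax': -0.005, 'ay': 0.163, 'az': 0.0}
```

Emit:
{"method": "play_rows", "body": {
  "increments": [
    {"tx": -0.022, "ty": -0.037, "tz": 0.002, "ax": -0.17, "ay": 0.194, "az": -0.016, "claw": 1},
    {"tx": 0, "ty": 0, "tz": 0, "ax": 0, "ay": 0, "az": 0, "claw": 1},
    {"tx": 0, "ty": 0, "tz": 0, "ax": 0, "ay": 0, "az": 0, "claw": 1}
  ]
}}

```text
time: 13.15
eef_pos: [0.522, -0.1845, 0.1025]
orientation: [[-0.265, 0.963, -0.047], [0.945, 0.269, 0.188], [0.193, 0.005, -0.981]]
contact_force: [-1.9, 1.7, 6.2]
opening: 0.0172
gripper_force: 63.1
```

Emit:
{"method": "play_rows", "body": {
  "increments": [
    {"tx": -0.024, "ty": 0, "tz": 0, "ax": -0.006, "ay": 0.187, "az": 0, "claw": 1},
    {"tx": 0, "ty": 0, "tz": 0, "ax": 0, "ay": 0, "az": 0, "claw": 1},
    {"tx": 0, "ty": 0, "tz": 0, "ax": 0, "ay": 0, "az": 0, "claw": 1}
  ]
}}

```text
time: 13.45
eef_pos: [0.5227, -0.1868, 0.1021]
orientation: [[-0.264, 0.963, -0.053], [0.939, 0.269, 0.212], [0.219, 0.006, -0.976]]
contact_force: [-2.2, 0.8, 7.0]
opening: 0.017
gripper_force: 63.1
```

Emit:
{"method": "play_rows", "body": {
  "increments": [
    {"tx": -0.022, "ty": -0.001, "tz": 0, "ax": -0.005, "ay": 0.163, "az": 0, "claw": 1},
    {"tx": 0, "ty": 0, "tz": 0, "ax": 0, "ay": 0, "az": 0, "claw": 1},
    {"tx": 0, "ty": 0, "tz": 0, "ax": 0, "ay": 0, "az": 0, "claw": 1}
  ]
}}

```text
time: 13.75
eef_pos: [0.5231, -0.1887, 0.1017]
orientation: [[-0.263, 0.963, -0.059], [0.934, 0.269, 0.234], [0.241, 0.007, -0.97]]
contact_force: [-2.9, 2.2, 8.1]
opening: 0.0173
gripper_force: 63.4
```

```bash
python3 - <<'E'
from h import *
F=F0-[.0015,0,0]
s=st(); print(s['orientation'][:,2]); print(tilt(284,13.8,F)[0],tilt(284,13.8,F)[1][:,2])
E
```

```text
t 13.75 p [ 0.5231 -0.1887  0.1017] f [-2.87  2.17  8.13] tq [0.43 0.53 0.13] op 0.0173 gf 63.4 q [-0.57  0.64  1.51  0.18  1.18 -0.93]
[-0.05866923  0.23400298 -0.97046408]
[ 0.52343595 -0.1898024   0.10148085] [-0.05770647  0.23144799 -0.97113428]
```

```bash
python3 - <<'E'
from h import *
F=F0-[.0015,0,0]
c=tilt(284,13.8,F)
for k,th in ((284,15.2),(284,7.5),(108,0.2),(108,7.5),(108,13.5),(108,15.2),(108,7.5),(108,0)):
    print('#',k,th); c=plan(*tilt(k,th,F),1,start=c,dec=3)
E
```

```text
# 284 15.2
{'tx': -0.023, 'ty': -0.001, 'tz': 0.0, 'ax': -0.005, 'ay': 0.175, 'az': 0.0}
# 284 7.5
{'tx': 0.126, 'ty': 0.004, 'tz': 0.009, 'ax': 0.028, 'ay': -0.962, 'az': 0.0}
# 108 0.2
{'tx': 0.126, 'ty': 0.004, 'tz': 0.008, 'ax': 0.027, 'ay': -0.962, 'az': -0.0}
# 108 7.5
{'tx': 0.12, 'ty': -0.005, 'tz': 0.008, 'ax': -0.036, 'ay': -0.912, 'az': -0.0}
# 108 13.5
{'tx': 0.098, 'ty': -0.004, 'tz': 0.005, 'ax': -0.031, 'ay': -0.749, 'az': -0.0}
# 108 15.2
{'tx': 0.028, 'ty': -0.001, 'tz': 0.0, 'ax': -0.008, 'ay': -0.213, 'az': -0.0}
# 108 7.5
{'tx': -0.126, 'ty': 0.005, 'tz': 0.009, 'ax': 0.039, 'ay': 0.962, 'az': -0.0}
# 108 0
{'tx': -0.123, 'ty': 0.005, 'tz': 0.008, 'ax': 0.037, 'ay': 0.937, 'az': -0.0}
```

Emit:
{"method": "play_rows", "body": {
  "increments": [
    {"tx": -0.023, "ty": -0.001, "tz": 0, "ax": -0.005, "ay": 0.175, "az": 0, "claw": 1},
    {"tx": 0, "ty": 0, "tz": 0, "ax": 0, "ay": 0, "az": 0, "claw": 1},
    {"tx": 0, "ty": 0, "tz": 0, "ax": 0, "ay": 0, "az": 0, "claw": 1}
  ]
}}

```text
time: 14.05
eef_pos: [0.5235, -0.1904, 0.1013]
orientation: [[-0.261, 0.963, -0.065], [0.928, 0.269, 0.258], [0.266, 0.007, -0.964]]
contact_force: [-1.3, 2.8, 9.6]
opening: 0.0171
gripper_force: 63.6
```

Emit:
{"method": "play_rows", "body": {
  "increments": [
    {"tx": 0.126, "ty": 0.004, "tz": 0.009, "ax": 0.028, "ay": -0.962, "az": 0, "claw": 1},
    {"tx": 0.126, "ty": 0.004, "tz": 0.008, "ax": 0.027, "ay": -0.962, "az": 0, "claw": 1},
    {"tx": 0.12, "ty": -0.005, "tz": 0.008, "ax": -0.036, "ay": -0.912, "az": 0, "claw": 1},
    {"tx": 0, "ty": 0, "tz": 0, "ax": 0, "ay": 0, "az": 0, "claw": 1}
  ]
}}

```text
time: 14.45
eef_pos: [0.5157, -0.1544, 0.1064]
orientation: [[-0.271, 0.961, 0.048], [0.952, 0.275, -0.13], [-0.138, 0.011, -0.99]]
contact_force: [-1.5, -2.2, 17.2]
opening: 0.0177
gripper_force: 64.5
```

Emit:
{"method": "play_rows", "body": {
  "increments": [
    {"tx": 0.098, "ty": -0.004, "tz": 0.005, "ax": -0.031, "ay": -0.749, "az": 0, "claw": 1},
    {"tx": 0, "ty": 0, "tz": 0, "ax": 0, "ay": 0, "az": 0, "claw": 1},
    {"tx": 0, "ty": 0, "tz": 0, "ax": 0, "ay": 0, "az": 0, "claw": 1}
  ]
}}

```text
time: 14.75
eef_pos: [0.5122, -0.1469, 0.1028]
orientation: [[-0.263, 0.962, 0.075], [0.936, 0.274, -0.223], [-0.235, 0.011, -0.972]]
contact_force: [1.3, -4.1, 5.1]
opening: 0.0175
gripper_force: 62.8
```

Emit:
{"method": "play_rows", "body": {
  "increments": [
    {"tx": 0.028, "ty": -0.001, "tz": 0, "ax": -0.008, "ay": -0.213, "az": 0, "claw": 1},
    {"tx": 0, "ty": 0, "tz": 0, "ax": 0, "ay": 0, "az": 0, "claw": 1},
    {"tx": 0, "ty": 0, "tz": 0, "ax": 0, "ay": 0, "az": 0, "claw": 1}
  ]
}}

```text
time: 15.05
eef_pos: [0.5117, -0.1452, 0.1019]
orientation: [[-0.26, 0.962, 0.084], [0.929, 0.273, -0.251], [-0.264, 0.013, -0.964]]
contact_force: [1.0, -5.7, 5.6]
opening: 0.017
gripper_force: 62.5
```

Emit:
{"method": "play_rows", "body": {
  "increments": [
    {"tx": -0.126, "ty": 0.005, "tz": 0.009, "ax": 0.039, "ay": 0.962, "az": 0, "claw": 1},
    {"tx": -0.123, "ty": 0.005, "tz": 0.008, "ax": 0.037, "ay": 0.937, "az": 0, "claw": 1},
    {"tx": 0, "ty": 0, "tz": 0, "ax": 0, "ay": 0, "az": 0, "claw": 1},
    {"tx": 0, "ty": 0, "tz": 0, "ax": 0, "ay": 0, "az": 0, "claw": 1}
  ]
}}

```text
time: 15.45
eef_pos: [0.517, -0.1677, 0.1031]
orientation: [[-0.267, 0.964, -0.001], [0.964, 0.267, -0.007], [-0.007, -0.002, -1.0]]
contact_force: [0.3, -0.2, -1.3]
opening: 0.0171
gripper_force: 62.1
```

```bash
python3 - <<'E'
from h import *
s=st(); print(s['orientation'])
E
```

```text
t 15.45 p [ 0.517  -0.1677  0.1031] f [ 0.3  -0.22 -1.34] tq [-0.14 -0.09  0.02] op 0.0171 gf 62.1 q [-0.45  0.54  1.67 -0.01  0.93 -0.72]
[[-2.66961575e-01  9.63707012e-01 -5.58271534e-04]
 [ 9.63684553e-01  2.66951295e-01 -7.00638472e-03]
 [-6.60307078e-03 -2.40843316e-03 -9.99975299e-01]]
```

Both sides reached about 15° and the wrist is force-free upright. Now lift gently and watch the pull.

Emit:
{"method": "play_rows", "body": {
  "increments": [
    {"tx": 0, "ty": 0, "tz": -0.02, "ax": 0, "ay": 0, "az": 0, "claw": 1},
    {"tx": 0, "ty": 0, "tz": -0.02, "ax": 0, "ay": 0, "az": 0, "claw": 1},
    {"tx": 0, "ty": 0, "tz": -0.02, "ax": 0, "ay": 0, "az": 0, "claw": 1},
    {"tx": 0, "ty": 0, "tz": 0, "ax": 0, "ay": 0, "az": 0, "claw": 1}
  ]
}}

```text
time: 15.85
eef_pos: [0.5176, -0.1672, 0.1104]
orientation: [[-0.269, 0.963, 0.0], [0.963, 0.269, -0.007], [-0.007, -0.001, -1.0]]
contact_force: [0.5, 0.4, -1.3]
opening: 0.0172
gripper_force: 62.1
```

Emit:
{"method": "play_rows", "body": {
  "increments": [
    {"tx": 0, "ty": 0, "tz": -0.06, "ax": 0, "ay": 0, "az": 0, "claw": 1},
    {"tx": 0, "ty": 0, "tz": -0.08, "ax": 0, "ay": 0, "az": 0, "claw": 1},
    {"tx": 0, "ty": 0, "tz": -0.08, "ax": 0, "ay": 0, "az": 0, "claw": 1},
    {"tx": 0, "ty": 0, "tz": -0.08, "ax": 0, "ay": 0, "az": 0, "claw": 1}
  ]
}}

```text
time: 16.25
eef_pos: [0.5176, -0.1677, 0.141]
orientation: [[-0.268, 0.963, 0.001], [0.963, 0.268, -0.006], [-0.006, -0.001, -1.0]]
contact_force: [0.2, 0.7, -0.9]
opening: 0.017
gripper_force: 62.1
```

Emit:
{"method": "play_rows", "body": {
  "increments": [
    {"tx": 0, "ty": 0, "tz": -0.15, "ax": 0, "ay": 0, "az": 0, "claw": 1},
    {"tx": 0, "ty": 0, "tz": -0.2, "ax": 0, "ay": 0, "az": 0, "claw": 1},
    {"tx": 0, "ty": 0, "tz": -0.25, "ax": 0, "ay": 0, "az": 0, "claw": 1},
    {"tx": 0, "ty": 0, "tz": -0.25, "ax": 0, "ay": 0, "az": 0, "claw": 1},
    {"tx": 0, "ty": 0, "tz": -0.25, "ax": 0, "ay": 0, "az": 0, "claw": 1}
  ]
}}

```text
time: 16.75
eef_pos: [0.5173, -0.1669, 0.2517]
orientation: [[-0.268, 0.963, 0.001], [0.963, 0.268, -0.006], [-0.006, -0.001, -1.0]]
contact_force: [-0.2, -0.2, -1.1]
opening: 0.0171
gripper_force: 62.1
```

```bash
python3 - <<'E'
from h import *
s=st(); c=shot('side','side3'); t=shot('top','top2')
a=c['pixels'][100:320,250:450]; im=np.zeros((440,800,3),np.uint8); im[:,:400]=cv2.resize(a,(400,440)); im[:,400:]=cv2.resize(t['pixels'][130:270,95:225],(400,440))
cv2.imwrite('pics/crop4.png',im[:,:,::-1])
E
```

```text
t 16.75 p [ 0.5173 -0.1669  0.2517] f [-0.19 -0.18 -1.13] tq [-0.02  0.03  0.05] op 0.0171 gf 62.1 q [-0.45  0.38  1.48 -0.01  1.28 -0.72]
```

View pics/crop4.png

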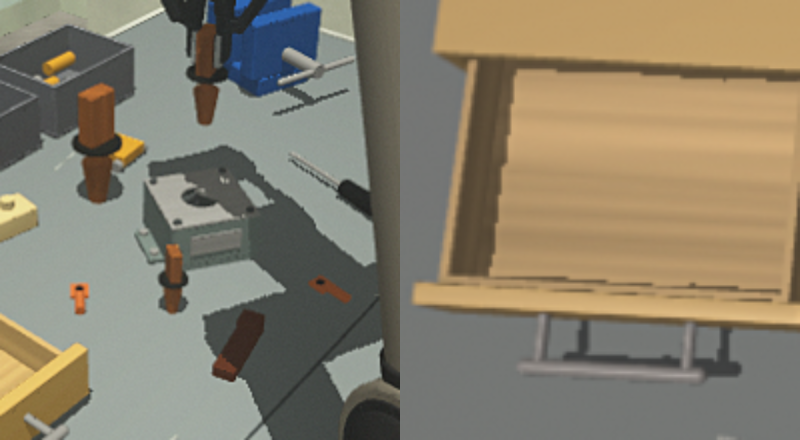

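Crop4 shows the bung free and hanging upright (foot at about (205,122)), with the case empty; in the right panel the handle ends are at (520,369) and (702,376). Now the drawer frame and the carry plan.

```bash
cat >> h.py <<'E'
E
python3 - <<'E'
from h import *
t=load('top2')
px=lambda x,y:(95+(x-400+.5)/3.077-.5,130+(y+.5)/3.143-.5)
A=onz(t,*px(520,369),.047);B=onz(t,*px(702,376),.047);print('handle ends',A,B,np.linalg.norm(A-B),(A+B)/2)
h=cv2.cvtColor(t['pixels'],cv2.COLOR_RGB2HSV)
m=cv2.inRange(h,(12,70,60),(28,255,255)); k,l,S,_=cv2.connectedComponentsWithStats(m); i=1+np.argmax(S[1:,4]); M=l==i; print(S[i])
# front-board lower (near) top edge : lowest drawer-coloured pixel per column
cols=np.arange(108,222,6); low=np.array([np.where(M[:,u])[0].max() for u in cols]); 
Q=np.array([onz(t,u,v+.5,.071) for u,v in zip(cols,low)]); p=np.polyfit(Q[:,1],Q[:,0],1); print('front board line slope',p,'resid',np.abs(np.polyval(p,Q[:,1])-Q[:,0]).max())
rows=np.arange(60,140,10); ext=[(np.where(M[v])[0].min(),np.where(M[v])[0].max()) for v in rows]
for v,(a,b) in zip(rows,ext): print(v,onz(t,a-.5,v,.085)[:2].round(4),onz(t,b+.5,v,.085)[:2].round(4))
v=229; r=np.where(M[v])[0]; print('board ends',onz(t,r.min(),v,.071),onz(t,r.max(),v,.071))
E
```

```text
handle ends [0.41000248 0.31162931 0.047     ] [0.40869997 0.18621307 0.047     ] 0.12542300193750244 [0.40935122 0.24892119 0.047     ]
[   99    45   149   191 23413]
front board line slope [0.03202675 0.43450501] resid 0.0015639660429035973
60 [0.8151 0.372 ] [0.821  0.0943]
70 [0.7913 0.3736] [0.7975 0.0864]
80 [0.7678 0.3731] [0.774  0.0872]
90 [0.7445 0.3747] [0.7508 0.0881]
100 [0.7214 0.3742] [0.7278 0.0889]
110 [0.6986 0.3759] [0.7051 0.0876]
120 [0.6759 0.3775] [0.6825 0.0885]
130 [0.6536 0.3771] [0.6602 0.0893]
board ends [0.44513481 0.33365731 0.071     ] [0.45107351 0.10573896 0.071     ]
```

```bash
cat >> h.py <<'E'
H=np.array([.4095,.2475,.047]); psi=-1.8
def loc(x,y,z): c,s=np.cos(np.radians(psi)),np.sin(np.radians(psi)); return np.array([H[0]+c*x-s*y,H[1]+s*x+c*y,z])
E
python3 - <<'E'
from h import *
print(plan(loc(.122,.0166,.165),yawR(90+psi,60),15)[0])
E
```

```text
{'tx': 0.27, 'ty': 0.08, 'tz': 0.06, 'ax': -0.07, 'ay': 0.5, 'az': 0.13}
{'tx': 0.27, 'ty': 0.08, 'tz': 0.07, 'ax': -0.08, 'ay': 0.5, 'az': 0.14}
{'tx': 0.27, 'ty': 0.08, 'tz': 0.1, 'ax': -0.07, 'ay': 0.5, 'az': 0.13}
{'tx': 0.26, 'ty': 0.06, 'tz': 0.11, 'ax': -0.07, 'ay': 0.5, 'az': 0.13}
{'tx': 0.25, 'ty': 0.07, 'tz': 0.14, 'ax': -0.08, 'ay': 0.5, 'az': 0.13}
{'tx': 0.24, 'ty': 0.05, 'tz': 0.15, 'ax': -0.07, 'ay': 0.51, 'az': 0.14}
{'tx': 0.23, 'ty': 0.05, 'tz': 0.17, 'ax': -0.07, 'ay': 0.5, 'az': 0.13}
{'tx': 0.23, 'ty': 0.04, 'tz': 0.18, 'ax': -0.08, 'ay': 0.5, 'az': 0.13}
{'tx': 0.2, 'ty': 0.04, 'tz': 0.21, 'ax': -0.07, 'ay': 0.5, 'az': 0.13}
{'tx': 0.2, 'ty': 0.03, 'tz': 0.21, 'ax': -0.07, 'ay': 0.5, 'az': 0.14}
{'tx': 0.18, 'ty': 0.03, 'tz': 0.23, 'ax': -0.08, 'ay': 0.5, 'az': 0.13}
{'tx': 0.16, 'ty': 0.02, 'tz': 0.24, 'ax': -0.07, 'ay': 0.5, 'az': 0.13}
{'tx': 0.15, 'ty': 0.01, 'tz': 0.25, 'ax': -0.07, 'ay': 0.5, 'az': 0.14}
{'tx': 0.13, 'ty': 0.01, 'tz': 0.26, 'ax': -0.08, 'ay': 0.5, 'az': 0.13}
{'tx': 0.11, 'ty': 0.0, 'tz': 0.27, 'ax': -0.07, 'ay': 0.5, 'az': 0.13}
[0.53151889 0.26031254 0.16533773]
```

Emit:
{"method": "play_rows", "body": {
  "increments": [
    {"tx": 0.27, "ty": 0.08, "tz": 0.06, "ax": -0.07, "ay": 0.5, "az": 0.13, "claw": 1},
    {"tx": 0.27, "ty": 0.08, "tz": 0.07, "ax": -0.08, "ay": 0.5, "az": 0.14, "claw": 1},
    {"tx": 0.27, "ty": 0.08, "tz": 0.1, "ax": -0.07, "ay": 0.5, "az": 0.13, "claw": 1},
    {"tx": 0.26, "ty": 0.06, "tz": 0.11, "ax": -0.07, "ay": 0.5, "az": 0.13, "claw": 1},
    {"tx": 0.25, "ty": 0.07, "tz": 0.14, "ax": -0.08, "ay": 0.5, "az": 0.13, "claw": 1}
  ]
}}

```text
time: 17.35
eef_pos: [0.5218, -0.0229, 0.22]
orientation: [[-0.171, 0.985, -0.027], [0.924, 0.17, 0.341], [0.341, 0.033, -0.94]]
contact_force: [0.7, 0.4, -0.9]
opening: 0.0171
gripper_force: 62.1
```

Emit:
{"method": "play_rows", "body": {
  "increments": [
    {"tx": 0.24, "ty": 0.05, "tz": 0.15, "ax": -0.07, "ay": 0.51, "az": 0.14, "claw": 1},
    {"tx": 0.23, "ty": 0.05, "tz": 0.17, "ax": -0.07, "ay": 0.5, "az": 0.13, "claw": 1},
    {"tx": 0.23, "ty": 0.04, "tz": 0.18, "ax": -0.08, "ay": 0.5, "az": 0.13, "claw": 1},
    {"tx": 0.2, "ty": 0.04, "tz": 0.21, "ax": -0.07, "ay": 0.5, "az": 0.13, "claw": 1},
    {"tx": 0.2, "ty": 0.03, "tz": 0.21, "ax": -0.07, "ay": 0.5, "az": 0.14, "claw": 1}
  ]
}}

```text
time: 17.85
eef_pos: [0.5254, 0.1195, 0.1908]
orientation: [[-0.069, 0.997, -0.02], [0.761, 0.065, 0.645], [0.645, 0.029, -0.764]]
contact_force: [0.4, -0.2, -0.8]
opening: 0.0174
gripper_force: 62.2
```

Emit:
{"method": "play_rows", "body": {
  "increments": [
    {"tx": 0.18, "ty": 0.03, "tz": 0.23, "ax": -0.08, "ay": 0.5, "az": 0.13, "claw": 1},
    {"tx": 0.16, "ty": 0.02, "tz": 0.24, "ax": -0.07, "ay": 0.5, "az": 0.13, "claw": 1},
    {"tx": 0.15, "ty": 0.01, "tz": 0.25, "ax": -0.07, "ay": 0.5, "az": 0.14, "claw": 1},
    {"tx": 0.13, "ty": 0.01, "tz": 0.26, "ax": -0.08, "ay": 0.5, "az": 0.13, "claw": 1},
    {"tx": 0.11, "ty": 0, "tz": 0.27, "ax": -0.07, "ay": 0.5, "az": 0.13, "claw": 1}
  ]
}}

```text
time: 18.35
eef_pos: [0.5294, 0.2621, 0.1617]
orientation: [[0.023, 0.999, 0.025], [0.496, -0.033, 0.868], [0.868, -0.008, -0.496]]
contact_force: [-0.8, -0.0, -0.2]
opening: 0.0176
gripper_force: 62.2
```

Emit:
{"method": "play_rows", "body": {
  "increments": [
    {"tx": 0, "ty": 0, "tz": 0, "ax": 0, "ay": 0, "az": 0, "claw": 1},
    {"tx": 0, "ty": 0, "tz": 0, "ax": 0, "ay": 0, "az": 0, "claw": 1}
  ]
}}

```text
time: 18.55
eef_pos: [0.529, 0.2613, 0.1617]
orientation: [[0.022, 0.999, 0.022], [0.499, -0.031, 0.866], [0.867, -0.008, -0.499]]
contact_force: [-0.7, -0.6, -0.0]
opening: 0.0174
gripper_force: 62.1
```

```bash
python3 - <<'E'
from h import *
s=st(); print(s['orientation'].round(3) if hasattr(s['orientation'],'round') else s['orientation'])
print('foot est',np.array(s['eef_pos'])+.0942*np.array(s['orientation'])[:,2])
plan(loc(.122,.0166,.082),yawR(90+psi,60),5)
c=shot('side','side4'); t=shot('top','top4')
im=np.zeros((600,800,3),np.uint8); im[:360,:]=cv2.resize(c['pixels'][80:260,100:500],(800,360)); im[360:,:400]=cv2.resize(t['pixels'][120:264,95:335],(400,240)); im[360:,400:]=cv2.resize(c['pixels'][180:384,60:400],(400,240))
cv2.imwrite('pics/crop5.png',im[:,:,::-1])
E
```

```text
t 18.55 p [0.529  0.2613 0.1617] f [-0.7  -0.61 -0.02] tq [-0.55 -0.01  0.01] op 0.0174 gf 62.1 q [-0.13  0.65  1.79  1.14  1.24 -0.81]
[[ 0.022  0.999  0.022]
 [ 0.499 -0.031  0.866]
 [ 0.867 -0.008 -0.499]]
foot est [0.53108884 0.34292385 0.11468323]
{'tx': -0.14, 'ty': 0.01, 'tz': 0.08, 'ax': -0.01, 'ay': -0.0, 'az': -0.01}
{'tx': -0.14, 'ty': 0.0, 'tz': 0.08, 'ax': -0.0, 'ay': -0.0, 'az': -0.01}
{'tx': -0.14, 'ty': 0.01, 'tz': 0.07, 'ax': -0.01, 'ay': -0.01, 'az': -0.01}
{'tx': -0.14, 'ty': 0.01, 'tz': 0.08, 'ax': -0.01, 'ay': 0.0, 'az': -0.01}
{'tx': -0.14, 'ty': 0.0, 'tz': 0.08, 'ax': -0.01, 'ay': 0.0, 'az': -0.01}
```

View pics/crop5.png

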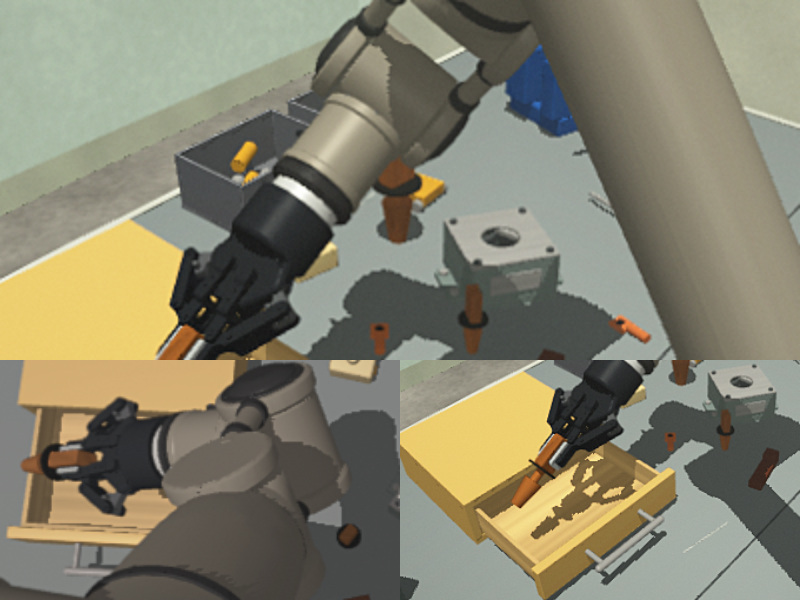

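Crop5 shows the bung held at 60°, foot towards the left wall, over the open drawer floor (foot at about (520,500) in the lower right panel). Nothing is in the way, so lower it.

Emit:
{"method": "play_rows", "body": {
  "increments": [
    {"tx": -0.14, "ty": 0.01, "tz": 0.08, "ax": -0.01, "ay": 0, "az": -0.01, "claw": 1},
    {"tx": -0.14, "ty": 0, "tz": 0.08, "ax": 0, "ay": 0, "az": -0.01, "claw": 1},
    {"tx": -0.14, "ty": 0.01, "tz": 0.07, "ax": -0.01, "ay": 0, "az": -0.01, "claw": 1},
    {"tx": -0.14, "ty": 0.01, "tz": 0.08, "ax": -0.01, "ay": 0, "az": -0.01, "claw": 1},
    {"tx": -0.12, "ty": 0, "tz": 0.07, "ax": -0.01, "ay": 0, "az": -0.01, "claw": 1}
  ]
}}

```text
time: 19.15
eef_pos: [0.5331, 0.2593, 0.0846]
orientation: [[0.013, 0.999, 0.031], [0.499, -0.034, 0.866], [0.867, 0.004, -0.499]]
contact_force: [0.2, 0.2, -0.7]
opening: 0.0173
gripper_force: 62.1
```

Emit:
{"method": "play_rows", "body": {
  "increments": [
    {"tx": -0.02, "ty": 0, "tz": 0.01, "ax": 0, "ay": 0, "az": 0, "claw": 1},
    {"tx": -0.02, "ty": 0, "tz": 0.01, "ax": 0, "ay": 0, "az": 0, "claw": 1},
    {"tx": 0, "ty": 0, "tz": 0, "ax": 0, "ay": 0, "az": 0, "claw": 1},
    {"tx": 0, "ty": 0, "tz": 0, "ax": 0, "ay": 0, "az": 0, "claw": 1}
  ]
}}

```text
time: 19.55
eef_pos: [0.5325, 0.2599, 0.0809]
orientation: [[0.013, 0.999, 0.03], [0.498, -0.033, 0.867], [0.867, 0.003, -0.498]]
contact_force: [-0.1, 0.6, -0.6]
opening: 0.0171
gripper_force: 62.1
```

Emit:
{"method": "play_rows", "body": {
  "increments": [
    {"tx": -0.02, "ty": 0, "tz": 0.01, "ax": 0, "ay": 0, "az": 0, "claw": 1},
    {"tx": -0.02, "ty": 0, "tz": 0.01, "ax": 0, "ay": 0, "az": 0, "claw": 1},
    {"tx": 0, "ty": 0, "tz": 0, "ax": 0, "ay": 0, "az": 0, "claw": 1},
    {"tx": 0, "ty": 0, "tz": 0, "ax": 0, "ay": 0, "az": 0, "claw": 1}
  ]
}}

```text
time: 19.95
eef_pos: [0.5321, 0.2599, 0.0756]
orientation: [[0.015, 0.999, 0.029], [0.498, -0.033, 0.867], [0.867, 0.002, -0.498]]
contact_force: [0.4, 0.2, -1.0]
opening: 0.0173
gripper_force: 62.1
```

Emit:
{"method": "play_rows", "body": {
  "increments": [
    {"tx": -0.017, "ty": 0, "tz": 0.01, "ax": 0, "ay": 0, "az": 0, "claw": 1},
    {"tx": 0, "ty": 0, "tz": 0, "ax": 0, "ay": 0, "az": 0, "claw": 1},
    {"tx": -0.017, "ty": 0, "tz": 0.01, "ax": 0, "ay": 0, "az": 0, "claw": 1},
    {"tx": 0, "ty": 0, "tz": 0, "ax": 0, "ay": 0, "az": 0, "claw": 1},
    {"tx": 0, "ty": 0, "tz": 0, "ax": 0, "ay": 0, "az": 0, "claw": 1}
  ]
}}

```text
time: 20.45
eef_pos: [0.5327, 0.2598, 0.0731]
orientation: [[0.014, 0.999, 0.03], [0.495, -0.033, 0.868], [0.869, 0.003, -0.496]]
contact_force: [-0.4, -4.4, 7.5]
opening: 0.0175
gripper_force: 63.6
```

Emit:
{"method": "play_rows", "body": {
  "increments": [
    {"tx": -0.017, "ty": 0, "tz": 0.01, "ax": 0, "ay": 0, "az": 0, "claw": 1},
    {"tx": 0, "ty": 0, "tz": 0, "ax": 0, "ay": 0, "az": 0, "claw": 1},
    {"tx": 0, "ty": 0, "tz": 0, "ax": 0, "ay": 0, "az": 0, "claw": 1}
  ]
}}

```text
time: 20.75
eef_pos: [0.5332, 0.26, 0.0719]
orientation: [[0.013, 0.999, 0.031], [0.494, -0.034, 0.869], [0.869, 0.004, -0.494]]
contact_force: [1.2, -2.9, 10.0]
opening: 0.0172
gripper_force: 63.3
```

Emit:
{"method": "play_rows", "body": {
  "increments": [
    {"tx": -0.017, "ty": 0, "tz": 0.01, "ax": 0, "ay": 0, "az": 0, "claw": 1},
    {"tx": 0, "ty": 0, "tz": 0, "ax": 0, "ay": 0, "az": 0, "claw": 1},
    {"tx": -0.017, "ty": 0, "tz": 0.01, "ax": 0, "ay": 0, "az": 0, "claw": 1},
    {"tx": 0, "ty": 0, "tz": 0, "ax": 0, "ay": 0, "az": 0, "claw": 1},
    {"tx": 0, "ty": 0, "tz": 0, "ax": 0, "ay": 0, "az": 0, "claw": 1}
  ]
}}

```text
time: 21.25
eef_pos: [0.5335, 0.2601, 0.0681]
orientation: [[0.013, 0.999, 0.032], [0.494, -0.034, 0.869], [0.869, 0.005, -0.494]]
contact_force: [0.3, -2.8, 11.1]
opening: 0.0175
gripper_force: 63.3
```

```bash
python3 -c "
from h import *
s=st()"
```

```text
t 21.25 p [0.5335 0.2601 0.0681] f [ 0.28 -2.85 11.07] tq [ 1.5  -0.15 -0.12] op 0.0175 gf 63.3 q [-0.13  0.83  1.8   1.22  1.17 -1.02]
```

The force has levelled off at 11 N, so the bung is swivelling in the fingers. Continue down.

Emit:
{"method": "play_rows", "body": {
  "increments": [
    {"tx": -0.026, "ty": 0, "tz": 0.015, "ax": 0, "ay": 0, "az": 0, "claw": 1},
    {"tx": -0.026, "ty": 0, "tz": 0.015, "ax": 0, "ay": 0, "az": 0, "claw": 1},
    {"tx": 0, "ty": 0, "tz": 0, "ax": 0, "ay": 0, "az": 0, "claw": 1},
    {"tx": 0, "ty": 0, "tz": 0, "ax": 0, "ay": 0, "az": 0, "claw": 1}
  ]
}}

```text
time: 21.65
eef_pos: [0.5335, 0.2598, 0.0617]
orientation: [[0.013, 0.999, 0.032], [0.495, -0.034, 0.868], [0.869, 0.005, -0.495]]
contact_force: [1.0, -4.3, 9.1]
opening: 0.0171
gripper_force: 63.5
```

Emit:
{"method": "play_rows", "body": {
  "increments": [
    {"tx": -0.026, "ty": 0, "tz": 0.015, "ax": 0, "ay": 0, "az": 0, "claw": 1},
    {"tx": -0.017, "ty": 0, "tz": 0.01, "ax": 0, "ay": 0, "az": 0, "claw": 1},
    {"tx": 0, "ty": 0, "tz": 0, "ax": 0, "ay": 0, "az": 0, "claw": 1},
    {"tx": 0, "ty": 0, "tz": 0, "ax": 0, "ay": 0, "az": 0, "claw": 1}
  ]
}}

```text
time: 22.05
eef_pos: [0.5335, 0.2599, 0.0567]
orientation: [[0.013, 0.999, 0.032], [0.495, -0.034, 0.868], [0.869, 0.004, -0.495]]
contact_force: [0.1, -4.0, 8.3]
opening: 0.0177
gripper_force: 63.3
```

Emit:
{"method": "play_rows", "body": {
  "increments": [
    {"tx": -0.017, "ty": 0, "tz": 0.01, "ax": 0, "ay": 0, "az": 0, "claw": 1},
    {"tx": 0, "ty": 0, "tz": 0, "ax": 0, "ay": 0, "az": 0, "claw": 1},
    {"tx": 0, "ty": 0, "tz": 0, "ax": 0, "ay": 0, "az": 0, "claw": 1}
  ]
}}

```text
time: 22.35
eef_pos: [0.5334, 0.2599, 0.0546]
orientation: [[0.013, 0.999, 0.032], [0.495, -0.034, 0.868], [0.869, 0.004, -0.495]]
contact_force: [0.0, -4.3, 8.5]
opening: 0.0172
gripper_force: 63.4
```

Emit:
{"method": "play_rows", "body": {
  "increments": [
    {"tx": -0.017, "ty": 0, "tz": 0.01, "ax": 0, "ay": 0, "az": 0, "claw": 1},
    {"tx": 0, "ty": 0, "tz": 0, "ax": 0, "ay": 0, "az": 0, "claw": 1},
    {"tx": 0, "ty": 0, "tz": 0, "ax": 0, "ay": 0, "az": 0, "claw": 1}
  ]
}}

```text
time: 22.65
eef_pos: [0.5334, 0.26, 0.0526]
orientation: [[0.013, 0.999, 0.032], [0.495, -0.034, 0.868], [0.869, 0.004, -0.495]]
contact_force: [0.4, -4.6, 8.1]
opening: 0.017
gripper_force: 63.3
```

Emit:
{"method": "play_rows", "body": {
  "increments": [
    {"tx": -0.017, "ty": 0, "tz": 0.01, "ax": 0, "ay": 0, "az": 0, "claw": 1},
    {"tx": 0, "ty": 0, "tz": 0, "ax": 0, "ay": 0, "az": 0, "claw": 1},
    {"tx": 0, "ty": 0, "tz": 0, "ax": 0, "ay": 0, "az": 0, "claw": 1}
  ]
}}

```text
time: 22.95
eef_pos: [0.5334, 0.2599, 0.0507]
orientation: [[0.013, 0.999, 0.032], [0.495, -0.034, 0.868], [0.869, 0.004, -0.495]]
contact_force: [1.3, -4.9, 7.4]
opening: 0.0178
gripper_force: 63.4
```

```bash
python3 -c "
from h import *
s=st()"
```

```text
t 22.95 p [0.5334 0.2599 0.0507] f [ 1.29 -4.92  7.35] tq [ 1.06 -0.08 -0.1 ] op 0.0178 gf 63.4 q [-0.13  0.86  1.8   1.23  1.16 -1.05]
```

Emit:
{"method": "play_rows", "body": {
  "increments": [
    {"tx": -0.017, "ty": 0, "tz": 0.01, "ax": 0, "ay": 0, "az": 0, "claw": 1},
    {"tx": 0, "ty": 0, "tz": 0, "ax": 0, "ay": 0, "az": 0, "claw": 1},
    {"tx": 0, "ty": 0, "tz": 0, "ax": 0, "ay": 0, "az": 0, "claw": 1}
  ]
}}

```text
time: 23.25
eef_pos: [0.5334, 0.26, 0.0487]
orientation: [[0.013, 0.999, 0.032], [0.495, -0.034, 0.868], [0.869, 0.004, -0.495]]
contact_force: [0.6, -4.1, 8.6]
opening: 0.0172
gripper_force: 63.3
```

Emit:
{"method": "play_rows", "body": {
  "increments": [
    {"tx": -0.017, "ty": 0, "tz": 0.01, "ax": 0, "ay": 0, "az": 0, "claw": 1},
    {"tx": 0, "ty": 0, "tz": 0, "ax": 0, "ay": 0, "az": 0, "claw": 1},
    {"tx": 0, "ty": 0, "tz": 0, "ax": 0, "ay": 0, "az": 0, "claw": 1}
  ]
}}

```text
time: 23.55
eef_pos: [0.5335, 0.2599, 0.0474]
orientation: [[0.013, 0.999, 0.032], [0.494, -0.034, 0.869], [0.869, 0.005, -0.494]]
contact_force: [0.3, -5.6, 12.1]
opening: 0.0171
gripper_force: 64.2
```

Contact with the floor at the collar. Release in two stages, then rise.

Emit:
{"method": "play_rows", "body": {
  "increments": [
    {"tx": 0.009, "ty": 0, "tz": -0.005, "ax": 0, "ay": 0, "az": 0, "claw": 0.5},
    {"tx": 0, "ty": 0, "tz": 0, "ax": 0, "ay": 0, "az": 0, "claw": 0.5},
    {"tx": 0, "ty": 0, "tz": 0, "ax": 0, "ay": 0, "az": 0, "claw": 0.1},
    {"tx": 0, "ty": 0, "tz": 0, "ax": 0, "ay": 0, "az": 0, "claw": 0.1},
    {"tx": 0, "ty": 0, "tz": 0, "ax": 0, "ay": 0, "az": 0, "claw": 0.1}
  ]
}}

```text
time: 24.05
eef_pos: [0.5321, 0.2602, 0.0458]
orientation: [[0.015, 0.999, 0.029], [0.498, -0.032, 0.867], [0.867, 0.002, -0.498]]
contact_force: [0.0, 0.4, -0.6]
opening: 0.0382
gripper_force: 0.0
```

Emit:
{"method": "play_rows", "body": {
  "increments": [
    {"tx": 0.04, "ty": 0, "tz": -0.07, "ax": 0, "ay": 0, "az": 0, "claw": 0.1},
    {"tx": 0.07, "ty": 0, "tz": -0.1, "ax": 0, "ay": 0, "az": 0, "claw": 0.1},
    {"tx": 0.14, "ty": 0, "tz": -0.14, "ax": 0, "ay": 0, "az": 0, "claw": 0.1}
  ]
}}

```text
time: 24.35
eef_pos: [0.5313, 0.2452, 0.0835]
orientation: [[0.016, 0.999, 0.029], [0.498, -0.033, 0.867], [0.867, 0.0, -0.498]]
contact_force: [0.4, 0.4, 0.4]
opening: 0.0389
gripper_force: 0.0
```

```bash
python3 - <<'E'
from h import *
s=st()
plan([.365,.245,.30],yawR(90+psi,0),12)
E
```

```text
t 24.35 p [0.5313 0.2452 0.0835] f [0.42 0.45 0.45] tq [-0.37  0.    0.02] op 0.0389 gf 0.0 q [-0.16  0.79  1.8   1.18  1.19 -0.99]
{'tx': 0.15, 'ty': -0.14, 'tz': -0.09, 'ax': 0.0, 'ay': -0.63, 'az': -0.0}
{'tx': 0.15, 'ty': -0.14, 'tz': -0.11, 'ax': 0.0, 'ay': -0.62, 'az': -0.0}
{'tx': 0.13, 'ty': -0.14, 'tz': -0.12, 'ax': 0.0, 'ay': -0.63, 'az': -0.0}
{'tx': 0.13, 'ty': -0.13, 'tz': -0.13, 'ax': 0.0, 'ay': -0.63, 'az': -0.0}
{'tx': 0.11, 'ty': -0.14, 'tz': -0.14, 'ax': 0.0, 'ay': -0.62, 'az': -0.0}
{'tx': 0.1, 'ty': -0.14, 'tz': -0.15, 'ax': 0.0, 'ay': -0.63, 'az': -0.0}
{'tx': 0.09, 'ty': -0.14, 'tz': -0.16, 'ax': 0.0, 'ay': -0.63, 'az': -0.01}
{'tx': 0.07, 'ty': -0.14, 'tz': -0.17, 'ax': 0.0, 'ay': -0.62, 'az': 0.0}
{'tx': 0.06, 'ty': -0.14, 'tz': -0.17, 'ax': 0.01, 'ay': -0.63, 'az': 0.0}
{'tx': 0.04, 'ty': -0.13, 'tz': -0.17, 'ax': -0.0, 'ay': -0.63, 'az': 0.0}
{'tx': 0.03, 'ty': -0.14, 'tz': -0.18, 'ax': -0.0, 'ay': -0.62, 'az': 0.0}
{'tx': 0.01, 'ty': -0.14, 'tz': -0.18, 'ax': -0.0, 'ay': -0.63, 'az': 0.0}
```

Emit:
{"method": "play_rows", "body": {
  "increments": [
    {"tx": 0.26, "ty": 0, "tz": -0.15, "ax": 0, "ay": 0, "az": 0, "claw": 0.1},
    {"tx": 0.26, "ty": 0, "tz": -0.15, "ax": 0, "ay": 0, "az": 0, "claw": 1},
    {"tx": 0.26, "ty": 0, "tz": -0.15, "ax": 0, "ay": 0, "az": 0, "claw": 1},
    {"tx": 0, "ty": 0, "tz": 0, "ax": 0, "ay": 0, "az": 0, "claw": 1}
  ]
}}

```text
time: 24.75
eef_pos: [0.5328, 0.245, 0.1778]
orientation: [[0.008, 0.999, 0.033], [0.498, -0.033, 0.867], [0.867, 0.01, -0.498]]
contact_force: [0.8, -0.5, -0.3]
opening: -0.0001
gripper_force: 0.0
```

```bash
python3 - <<'E'
from h import *
s=st()
plan([.36,.245,.25],yawR(90+psi,0),10)
c=shot('side','side5'); t=shot('top','top5')
im=np.zeros((600,800,3),np.uint8); im[:320]=cv2.resize(c['pixels'][210:370,60:460],(800,320),interpolation=cv2.INTER_CUBIC); im[320:,:420]=cv2.resize(t['pixels'][130:260,95:290],(420,280))
cv2.imwrite('pics/crop6.png',im[:,:,::-1])
E
```

```text
t 24.75 p [0.5328 0.245  0.1778] f [ 0.84 -0.47 -0.34] tq [-0.48  0.03 -0.01] op -0.0001 gf 0.0 q [-0.16  0.62  1.78  1.12  1.27 -0.8 ]
{'tx': 0.06, 'ty': -0.17, 'tz': -0.04, 'ax': 0.01, 'ay': -0.75, 'az': 0.0}
{'tx': 0.06, 'ty': -0.17, 'tz': -0.05, 'ax': 0.0, 'ay': -0.75, 'az': 0.01}
{'tx': 0.05, 'ty': -0.18, 'tz': -0.05, 'ax': 0.01, 'ay': -0.76, 'az': -0.0}
{'tx': 0.04, 'ty': -0.17, 'tz': -0.06, 'ax': 0.01, 'ay': -0.75, 'az': 0.0}
{'tx': 0.04, 'ty': -0.17, 'tz': -0.06, 'ax': 0.0, 'ay': -0.75, 'az': 0.0}
{'tx': 0.03, 'ty': -0.17, 'tz': -0.07, 'ax': 0.01, 'ay': -0.75, 'az': 0.01}
{'tx': 0.03, 'ty': -0.18, 'tz': -0.07, 'ax': 0.01, 'ay': -0.75, 'az': -0.0}
{'tx': 0.02, 'ty': -0.17, 'tz': -0.07, 'ax': 0.0, 'ay': -0.75, 'az': 0.0}
{'tx': 0.01, 'ty': -0.17, 'tz': -0.07, 'ax': 0.01, 'ay': -0.76, 'az': 0.0}
{'tx': -0.0, 'ty': -0.17, 'tz': -0.07, 'ax': 0.01, 'ay': -0.75, 'az': 0.01}
```

View pics/crop6.png

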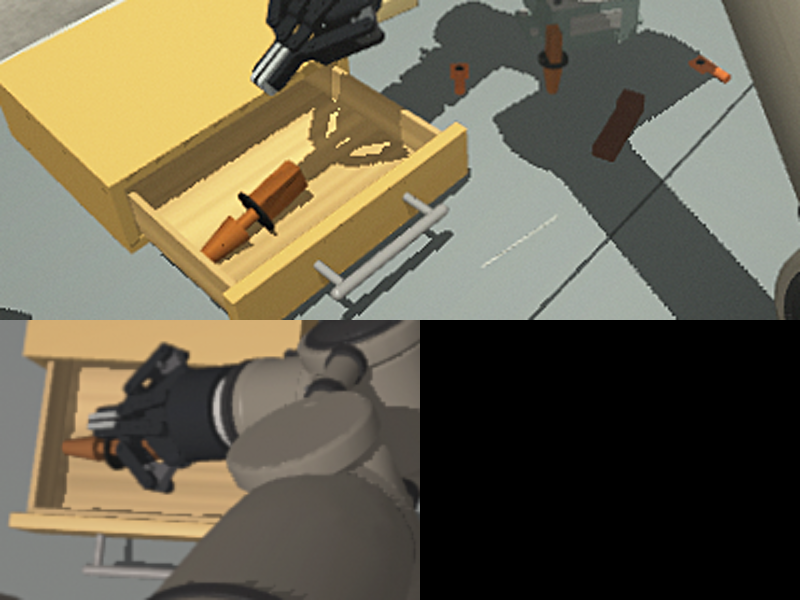

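Crop6 shows the bung lying flat in the drawer, from its foot at (215,250) to its tab at (290,185), below the walls. Now over to the handle.

Emit:
{"method": "play_rows", "body": {
  "increments": [
    {"tx": 0.06, "ty": -0.17, "tz": -0.04, "ax": 0.01, "ay": -0.75, "az": 0, "claw": 1},
    {"tx": 0.06, "ty": -0.17, "tz": -0.05, "ax": 0, "ay": -0.75, "az": 0.01, "claw": 1},
    {"tx": 0.05, "ty": -0.18, "tz": -0.05, "ax": 0.01, "ay": -0.76, "az": 0, "claw": 1},
    {"tx": 0.04, "ty": -0.17, "tz": -0.06, "ax": 0.01, "ay": -0.75, "az": 0, "claw": 1},
    {"tx": 0.04, "ty": -0.17, "tz": -0.06, "ax": 0, "ay": -0.75, "az": 0, "claw": 1}
  ]
}}

```text
time: 25.35
eef_pos: [0.4445, 0.2448, 0.2091]
orientation: [[0.029, 0.999, 0.013], [0.867, -0.032, 0.497], [0.497, -0.003, -0.868]]
contact_force: [-0.4, -0.0, 0.0]
opening: -0.0002
gripper_force: 0.0
```

Emit:
{"method": "play_rows", "body": {
  "increments": [
    {"tx": 0.03, "ty": -0.17, "tz": -0.07, "ax": 0.01, "ay": -0.75, "az": 0.01, "claw": 1},
    {"tx": 0.03, "ty": -0.18, "tz": -0.07, "ax": 0.01, "ay": -0.75, "az": 0, "claw": 1},
    {"tx": 0.02, "ty": -0.17, "tz": -0.07, "ax": 0, "ay": -0.75, "az": 0, "claw": 1},
    {"tx": 0.01, "ty": -0.17, "tz": -0.07, "ax": 0.01, "ay": -0.76, "az": 0, "claw": 1},
    {"tx": 0, "ty": -0.17, "tz": -0.07, "ax": 0.01, "ay": -0.75, "az": 0.01, "claw": 1}
  ]
}}

```text
time: 25.85
eef_pos: [0.3588, 0.245, 0.2463]
orientation: [[0.032, 0.999, -0.008], [0.999, -0.032, -0.005], [-0.005, -0.008, -1.0]]
contact_force: [-0.4, 0.7, -0.2]
opening: 0.0001
gripper_force: 0.0
```

```bash
python3 - <<'E'
from h import *
s=st(); print(np.round(s['orientation'],3))
c=plan([.36,.247,.055],yawR(90+psi,0),5)
E
```

```text
t 25.85 p [0.3588 0.245  0.2463] f [-0.38  0.7  -0.25] tq [-0.01  0.01 -0.  ] op 0.0001 gf 0.0 q [ 0.42  0.19  1.76 -0.    1.21  0.46]
[[ 0.032  0.999 -0.008]
 [ 0.999 -0.032 -0.005]
 [-0.005 -0.008 -1.   ]]
{'tx': 0.01, 'ty': 0.01, 'tz': 0.38, 'ax': -0.01, 'ay': 0.01, 'az': -0.0}
{'tx': 0.0, 'ty': 0.0, 'tz': 0.39, 'ax': -0.01, 'ay': 0.01, 'az': -0.0}
{'tx': 0.01, 'ty': 0.0, 'tz': 0.38, 'ax': -0.01, 'ay': 0.0, 'az': -0.0}
{'tx': 0.0, 'ty': 0.01, 'tz': 0.38, 'ax': -0.02, 'ay': 0.01, 'az': -0.01}
{'tx': 0.01, 'ty': 0.0, 'tz': 0.38, 'ax': -0.01, 'ay': 0.01, 'az': 0.0}
```

Emit:
{"method": "play_rows", "body": {
  "increments": [
    {"tx": 0.01, "ty": 0.01, "tz": 0.38, "ax": -0.01, "ay": 0.01, "az": 0, "claw": 1},
    {"tx": 0, "ty": 0, "tz": 0.39, "ax": -0.01, "ay": 0.01, "az": 0, "claw": 1},
    {"tx": 0.01, "ty": 0, "tz": 0.38, "ax": -0.01, "ay": 0, "az": 0, "claw": 1},
    {"tx": 0, "ty": 0.01, "tz": 0.38, "ax": -0.02, "ay": 0.01, "az": 0, "claw": 1},
    {"tx": 0, "ty": 0, "tz": 0.38, "ax": -0.01, "ay": 0.01, "az": 0, "claw": 1}
  ]
}}

```text
time: 26.35
eef_pos: [0.36, 0.2475, 0.0533]
orientation: [[0.032, 1.0, -0.001], [0.999, -0.032, 0.005], [0.005, -0.001, -1.0]]
contact_force: [0.4, 0.3, -0.4]
opening: 0.0001
gripper_force: 0.0
```

Emit:
{"method": "play_rows", "body": {
  "increments": [
    {"tx": 0, "ty": 0.05, "tz": 0, "ax": 0, "ay": 0, "az": 0, "claw": 1},
    {"tx": 0, "ty": 0.05, "tz": 0, "ax": 0, "ay": 0, "az": 0, "claw": 1},
    {"tx": 0, "ty": 0.05, "tz": 0, "ax": 0, "ay": 0, "az": 0, "claw": 1},
    {"tx": 0, "ty": 0.05, "tz": 0, "ax": 0, "ay": 0, "az": 0, "claw": 1},
    {"tx": 0, "ty": 0.05, "tz": 0, "ax": 0, "ay": 0, "az": 0, "claw": 1}
  ]
}}

```text
time: 26.85
eef_pos: [0.387, 0.2474, 0.0568]
orientation: [[0.032, 0.999, 0.003], [0.999, -0.032, 0.006], [0.007, 0.003, -1.0]]
contact_force: [0.2, -0.6, -0.4]
opening: -0.0001
gripper_force: 0.0
```

Emit:
{"method": "play_rows", "body": {
  "increments": [
    {"tx": 0, "ty": 0.05, "tz": 0, "ax": 0, "ay": 0, "az": 0, "claw": 1},
    {"tx": 0, "ty": 0.05, "tz": 0, "ax": 0, "ay": 0, "az": 0, "claw": 1},
    {"tx": 0, "ty": 0.05, "tz": 0, "ax": 0, "ay": 0, "az": 0, "claw": 1},
    {"tx": 0, "ty": 0.06, "tz": 0, "ax": 0, "ay": 0, "az": 0, "claw": 1},
    {"tx": 0, "ty": 0.06, "tz": 0, "ax": 0, "ay": 0, "az": 0, "claw": 1}
  ]
}}

```text
time: 27.35
eef_pos: [0.4131, 0.2463, 0.0554]
orientation: [[0.032, 0.999, 0.0], [0.999, -0.032, 0.005], [0.005, 0.0, -1.0]]
contact_force: [-1.1, -0.2, 2.2]
opening: 0.0002
gripper_force: 0.6
```

```bash
python3 -c "
from h import *
s=st()"
```

```text
t 27.35 p [0.4131 0.2463 0.0554] f [-1.05 -0.25  2.17] tq [-0.01  0.22 -0.03] op 0.0002 gf 0.6 q [0.38 0.53 1.88 0.01 0.73 0.4 ]
```

Contact: the drawer is running at about 1 N. Keep pushing.

Emit:
{"method": "play_rows", "body": {
  "increments": [
    {"tx": 0, "ty": 0.07, "tz": 0, "ax": 0, "ay": 0, "az": 0, "claw": 1},
    {"tx": 0, "ty": 0.07, "tz": 0, "ax": 0, "ay": 0, "az": 0, "claw": 1},
    {"tx": 0, "ty": 0.07, "tz": 0, "ax": 0, "ay": 0, "az": 0, "claw": 1},
    {"tx": 0, "ty": 0.07, "tz": 0, "ax": 0, "ay": 0, "az": 0, "claw": 1},
    {"tx": 0, "ty": 0.07, "tz": 0, "ax": 0, "ay": 0, "az": 0, "claw": 1}
  ]
}}

```text
time: 27.85
eef_pos: [0.4483, 0.2452, 0.0554]
orientation: [[0.032, 0.999, 0.001], [0.999, -0.032, 0.005], [0.006, 0.0, -1.0]]
contact_force: [-2.3, 1.5, 0.4]
opening: 0.0001
gripper_force: 0.6
```

Emit:
{"method": "play_rows", "body": {
  "increments": [
    {"tx": 0, "ty": 0.07, "tz": 0, "ax": 0, "ay": 0, "az": 0, "claw": 1},
    {"tx": 0, "ty": 0.07, "tz": 0, "ax": 0, "ay": 0, "az": 0, "claw": 1},
    {"tx": 0, "ty": 0.07, "tz": 0, "ax": 0, "ay": 0, "az": 0, "claw": 1},
    {"tx": 0, "ty": 0.07, "tz": 0, "ax": 0, "ay": 0, "az": 0, "claw": 1},
    {"tx": 0, "ty": 0.07, "tz": 0, "ax": 0, "ay": 0, "az": 0, "claw": 1}
  ]
}}

```text
time: 28.35
eef_pos: [0.4832, 0.244, 0.0554]
orientation: [[0.032, 0.999, 0.0], [0.999, -0.032, 0.005], [0.005, 0.0, -1.0]]
contact_force: [-1.3, 1.2, -1.2]
opening: 0.0001
gripper_force: 0.6
```

Emit:
{"method": "play_rows", "body": {
  "increments": [
    {"tx": 0, "ty": 0.06, "tz": 0, "ax": 0, "ay": 0, "az": 0, "claw": 1},
    {"tx": 0, "ty": 0.06, "tz": 0, "ax": 0, "ay": 0, "az": 0, "claw": 1},
    {"tx": 0, "ty": 0.05, "tz": 0, "ax": 0, "ay": 0, "az": 0, "claw": 1},
    {"tx": 0, "ty": 0.04, "tz": 0, "ax": 0, "ay": 0, "az": 0, "claw": 1},
    {"tx": 0, "ty": 0.03, "tz": 0, "ax": 0, "ay": 0, "az": 0, "claw": 1}
  ]
}}

```text
time: 28.85
eef_pos: [0.507, 0.2432, 0.0554]
orientation: [[0.032, 0.999, 0.001], [0.999, -0.032, 0.005], [0.005, 0.0, -1.0]]
contact_force: [-1.3, 1.0, -0.3]
opening: -0.0001
gripper_force: 0.6
```

```bash
python3 -c "
from h import *
s=st()"
```

```text
t 28.85 p [0.507  0.2432 0.0554] f [-1.3   0.95 -0.26] tq [0.11 0.17 0.01] op -0.0001 gf 0.6 q [0.31 0.63 1.65 0.01 0.85 0.34]
```

Slower now, until the force rises.

Emit:
{"method": "play_rows", "body": {
  "increments": [
    {"tx": 0, "ty": 0.03, "tz": 0, "ax": 0, "ay": 0, "az": 0, "claw": 1},
    {"tx": 0, "ty": 0.03, "tz": 0, "ax": 0, "ay": 0, "az": 0, "claw": 1},
    {"tx": 0, "ty": 0.03, "tz": 0, "ax": 0, "ay": 0, "az": 0, "claw": 1}
  ]
}}

```text
time: 29.15
eef_pos: [0.5158, 0.243, 0.0554]
orientation: [[0.032, 0.999, 0.0], [0.999, -0.032, 0.005], [0.005, 0.0, -1.0]]
contact_force: [-1.4, 0.9, -1.2]
opening: -0.0
gripper_force: 0.6
```

Emit:
{"method": "play_rows", "body": {
  "increments": [
    {"tx": 0, "ty": 0.03, "tz": 0, "ax": 0, "ay": 0, "az": 0, "claw": 1},
    {"tx": 0, "ty": 0.03, "tz": 0, "ax": 0, "ay": 0, "az": 0, "claw": 1},
    {"tx": 0, "ty": 0, "tz": 0, "ax": 0, "ay": 0, "az": 0, "claw": 1}
  ]
}}

```text
time: 29.45
eef_pos: [0.5223, 0.2428, 0.0556]
orientation: [[0.032, 0.999, 0.002], [0.999, -0.032, 0.005], [0.005, 0.002, -1.0]]
contact_force: [-0.3, 0.2, 0.3]
opening: -0.0002
gripper_force: 0.0
```

```bash
python3 -c "
from h import *
s=st()"
```

```text
t 29.45 p [0.5223 0.2428 0.0556] f [-0.29  0.21  0.32] tq [ 0.04 -0.03  0.  ] op -0.0002 gf 0.0 q [0.3  0.65 1.61 0.01 0.88 0.33]
```

Emit:
{"method": "play_rows", "body": {
  "increments": [
    {"tx": 0, "ty": 0.03, "tz": 0, "ax": 0, "ay": 0, "az": 0, "claw": 1},
    {"tx": 0, "ty": 0.02, "tz": 0, "ax": 0, "ay": 0, "az": 0, "claw": 1},
    {"tx": 0, "ty": 0.02, "tz": 0, "ax": 0, "ay": 0, "az": 0, "claw": 1}
  ]
}}

```text
time: 29.75
eef_pos: [0.5288, 0.2426, 0.0555]
orientation: [[0.032, 0.999, 0.001], [0.999, -0.032, 0.005], [0.005, 0.0, -1.0]]
contact_force: [-1.1, 0.1, -0.1]
opening: -0.0
gripper_force: 0.5
```

Emit:
{"method": "play_rows", "body": {
  "increments": [
    {"tx": 0, "ty": 0.02, "tz": 0, "ax": 0, "ay": 0, "az": 0, "claw": 1},
    {"tx": 0, "ty": 0.02, "tz": 0, "ax": 0, "ay": 0, "az": 0, "claw": 1}
  ]
}}

```text
time: 29.95
eef_pos: [0.5328, 0.2425, 0.0555]
orientation: [[0.032, 0.999, 0.001], [0.999, -0.032, 0.005], [0.005, 0.0, -1.0]]
contact_force: [-1.3, -0.5, -0.0]
opening: 0.0003
gripper_force: 0.5
```

```bash
python3 -c "
from h import *
s=st()"
```

```text
t 29.95 p [0.5328 0.2425 0.0555] f [-1.28 -0.46 -0.  ] tq [0.03 0.2  0.05] op 0.0003 gf 0.5 q [0.29 0.67 1.58 0.01 0.89 0.32]
```

Emit:
{"method": "play_rows", "body": {
  "increments": [
    {"tx": 0, "ty": 0.02, "tz": 0, "ax": 0, "ay": 0, "az": 0, "claw": 1},
    {"tx": 0, "ty": 0.02, "tz": 0, "ax": 0, "ay": 0, "az": 0, "claw": 1},
    {"tx": 0, "ty": 0.02, "tz": 0, "ax": 0, "ay": 0, "az": 0, "claw": 1}
  ]
}}

```text
time: 30.25
eef_pos: [0.5388, 0.2423, 0.0555]
orientation: [[0.032, 0.999, 0.001], [0.999, -0.032, 0.005], [0.005, 0.0, -1.0]]
contact_force: [-1.5, 0.7, 1.0]
opening: 0.0001
gripper_force: 0.5
```

Emit:
{"method": "play_rows", "body": {
  "increments": [
    {"tx": 0, "ty": 0.02, "tz": 0, "ax": 0, "ay": 0, "az": 0, "claw": 1},
    {"tx": 0, "ty": 0.02, "tz": 0, "ax": 0, "ay": 0, "az": 0, "claw": 1}
  ]
}}

```text
time: 30.45
eef_pos: [0.5428, 0.2422, 0.0555]
orientation: [[0.032, 0.999, 0.001], [0.999, -0.032, 0.005], [0.005, 0.0, -1.0]]
contact_force: [-0.3, 0.1, 1.0]
opening: -0.0001
gripper_force: 0.5
```

```bash
python3 - <<'E'
from h import *
s=st()
t=shot('top','top6'); h=cv2.cvtColor(t['pixels'],cv2.COLOR_RGB2HSV)
m=cv2.inRange(h,(12,70,60),(28,255,255)); k,l,S,_=cv2.connectedComponentsWithStats(m); i=1+np.argmax(S[1:,4]); M=l==i; print(S[i])
for u in (112,118,124,130): v=np.where(M[:,u])[0].max(); print(u,v,onz(t,u,v+.5,.071)[:2])
v=np.hstack([t['pixels'][y,118] .reshape(1,3) for y in range(140,190,2)]); print(t['pixels'][140:190:2,118].tolist())
E
```

```text
t 30.45 p [0.5428 0.2422 0.0555] f [-0.33  0.1   1.04] tq [ 0.01  0.16 -0.01] op -0.0001 gf 0.5 q [0.29 0.68 1.55 0.01 0.91 0.32]
[  111    45   137   123 12855]
112 113 [0.69595823 0.37884259]
118 111 [0.7008272 0.3661718]
124 108 [0.70800807 0.35374754]
130 105 [0.71520836 0.34130094]
[[164, 153, 140], [152, 143, 130], [140, 131, 119], [134, 124, 113], [129, 121, 109], [125, 116, 106], [123, 115, 104], [120, 111, 101], [117, 109, 99], [114, 106, 95], [109, 101, 92], [103, 96, 87], [99, 92, 83], [88, 82, 75], [101, 95, 86], [104, 96, 88], [101, 94, 85], [97, 90, 82], [94, 88, 80], [94, 87, 79], [96, 90, 82], [97, 91, 81], [98, 91, 83], [104, 98, 87], [112, 103, 94]]
```

Emit:
{"method": "play_rows", "body": {
  "increments": [
    {"tx": 0, "ty": 0.02, "tz": 0, "ax": 0, "ay": 0, "az": 0, "claw": 1},
    {"tx": 0, "ty": 0.02, "tz": 0, "ax": 0, "ay": 0, "az": 0, "claw": 1}
  ]
}}

```text
time: 30.7
eef_pos: [0.5445, 0.2421, 0.0553]
orientation: [[0.032, 0.999, -0.005], [0.999, -0.032, 0.005], [0.005, -0.005, -1.0]]
contact_force: [-13.3, 1.1, 10.6]
opening: -0.0002
gripper_force: 6.8
```

Emit:
{"method": "play_rows", "body": {
  "increments": [
    {"tx": 0, "ty": 0.02, "tz": 0, "ax": 0, "ay": 0, "az": 0, "claw": 1},
    {"tx": 0, "ty": 0.02, "tz": 0, "ax": 0, "ay": 0, "az": 0, "claw": 1}
  ]
}}

```text
time: 30.9
eef_pos: [0.5448, 0.2421, 0.0552]
orientation: [[0.031, 0.999, -0.013], [1.0, -0.031, 0.004], [0.003, -0.013, -1.0]]
contact_force: [-26.0, 1.1, 19.1]
opening: -0.0003
gripper_force: 13.4
```

Emit:
{"method": "play_rows", "body": {
  "increments": [
    {"tx": 0, "ty": 0.02, "tz": 0, "ax": 0, "ay": 0, "az": 0, "claw": 1},
    {"tx": 0, "ty": 0.02, "tz": 0, "ax": 0, "ay": 0, "az": 0, "claw": 1}
  ]
}}

```text
time: 31.1
eef_pos: [0.5451, 0.242, 0.0551]
orientation: [[0.031, 0.999, -0.021], [1.0, -0.031, 0.003], [0.002, -0.021, -1.0]]
contact_force: [-38.9, -0.1, 28.4]
opening: -0.0002
gripper_force: 20.0
```

Hard stop at TCP x ≈ 0.544, so the drawer is shut. Back off, clear, and check.

Emit:
{"method": "play_rows", "body": {
  "increments": [
    {"tx": 0, "ty": -0.1, "tz": 0, "ax": 0, "ay": 0, "az": 0, "claw": 1},
    {"tx": 0, "ty": -0.1, "tz": 0, "ax": 0, "ay": 0, "az": 0, "claw": 1},
    {"tx": 0, "ty": -0.2, "tz": 0, "ax": 0, "ay": 0, "az": 0, "claw": 1},
    {"tx": 0, "ty": -0.3, "tz": 0, "ax": 0, "ay": 0, "az": 0, "claw": 1},
    {"tx": 0, "ty": -0.3, "tz": 0, "ax": 0, "ay": 0, "az": 0, "claw": 1}
  ]
}}

```text
time: 31.6
eef_pos: [0.4543, 0.2448, 0.0554]
orientation: [[0.032, 0.999, 0.002], [0.999, -0.032, 0.006], [0.006, 0.002, -1.0]]
contact_force: [-0.5, -0.2, -0.6]
opening: -0.0
gripper_force: 0.0
```

Emit:
{"method": "play_rows", "body": {
  "increments": [
    {"tx": 0, "ty": 0, "tz": -0.4, "ax": 0, "ay": 0, "az": 0, "claw": 1},
    {"tx": 0, "ty": 0, "tz": -0.4, "ax": 0, "ay": 0, "az": 0, "claw": 1},
    {"tx": -0.4, "ty": 0, "tz": -0.4, "ax": 0, "ay": 0, "az": 0, "claw": 1},
    {"tx": -0.5, "ty": 0, "tz": 0, "ax": 0, "ay": 0, "az": 0, "claw": 1},
    {"tx": -0.5, "ty": 0, "tz": 0, "ax": 0, "ay": 0, "az": 0, "claw": 1}
  ]
}}

```text
time: 32.1
eef_pos: [0.4511, 0.108, 0.1715]
orientation: [[0.03, 1.0, 0.006], [1.0, -0.03, 0.005], [0.006, 0.006, -1.0]]
contact_force: [0.8, -0.5, 0.6]
opening: -0.0
gripper_force: 0.0
```

Emit:
{"method": "play_rows", "body": {
  "increments": [
    {"tx": -0.5, "ty": 0, "tz": 0, "ax": 0, "ay": 0, "az": 0, "claw": 1},
    {"tx": -0.5, "ty": 0, "tz": 0, "ax": 0, "ay": 0, "az": 0, "claw": 1},
    {"tx": -0.5, "ty": 0, "tz": 0, "ax": 0, "ay": 0, "az": 0, "claw": 1},
    {"tx": 0, "ty": 0, "tz": 0, "ax": 0, "ay": 0, "az": 0, "claw": 1},
    {"tx": 0, "ty": 0, "tz": 0, "ax": 0, "ay": 0, "az": 0, "claw": 1}
  ]
}}

```text
time: 32.6
eef_pos: [0.4457, -0.0422, 0.1693]
orientation: [[0.035, 0.999, 0.002], [0.999, -0.035, 0.005], [0.005, 0.001, -1.0]]
contact_force: [0.0, 0.7, 0.3]
opening: 0.0
gripper_force: 0.0
```

```bash
python3 - <<'E'
from h import *
s=st()
t=shot('top','top7'); h=cv2.cvtColor(t['pixels'],cv2.COLOR_RGB2HSV)
m=cv2.inRange(h,(12,70,60),(28,255,255)); k,l,S,_=cv2.connectedComponentsWithStats(m); i=1+np.argmax(S[1:,4]); M=l==i; print(S[i])
for u in range(112,240,12): v=np.where(M[:,u])[0].max(); print(u,v,onz(t,u,v+.5,.071)[:2].round(4))
b=cv2.inRange(h,(3,90,40),(12,255,255));k,l,S,C=cv2.connectedComponentsWithStats(b)
for i in range(1,k):
    if S[i,4]>40: print(S[i],C[i].round(1))
E
```

```text
t 32.6 p [ 0.4457 -0.0422  0.1693] f [0.02 0.7  0.31] tq [ 0.05 -0.02  0.03] op 0.0 gf 0.0 q [-0.27  0.3   1.85  0.01  0.99 -0.24]
[  106    45   142   122 15338]
112 156 [0.5993 0.3677]
124 161 [0.5889 0.3406]
136 162 [0.5874 0.3147]
148 159 [0.5945 0.2896]
160 163 [0.5864 0.2631]
172 163 [0.587  0.2375]
184 164 [0.5855 0.2118]
196 161 [0.5926 0.1868]
208 165 [0.5845 0.1606]
220 166 [0.583 0.135]
232 166 [0.5836 0.1096]
[350 113  24  23 322] [361. 124.]
[279 262  34  17 349] [294.7 269.9]
[361 271  12  24 155] [365.6 281. ]
```

```bash
python3 - <<'E'
from h import *
t=shot('side','side7'); h=cv2.cvtColor(t['pixels'],cv2.COLOR_RGB2HSV)
b=cv2.inRange(h,(3,90,40),(12,255,255));k,l,S,C=cv2.connectedComponentsWithStats(b)
for i in range(1,k):
    if S[i,4]>40: print(S[i],C[i].round(1))
print(job_done())
E
```

```text
[289 149  19  26 151] [297.3 162.7]
[292 178  14   9  52] [297.5 181. ]
[294 187  11  14  59] [299.  193.9]
[333 227   8  15  60] [336.7 234.2]
[404 238  22  14 117] [414.5 244.1]
[285 241   9  16  98] [289.3 248. ]
[357 255  25  36 419] [369.6 271.7]
the job is handed in; nothing more can be done
None
```

The bung was rocked free about 15° each way along the slot, drawn out and laid in the pine drawer. The drawer was pushed shut to its stop and the job handed in at about 33 s; the bystanders I could check (large and small bungs, tongue, both lugs) still stood where they were, and the switch body, carriage and driver went unchecked at the end.

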